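# Pin the specimen carrier to its drive flange and gauge the running gap

### The job

Couple the loaded specimen carrier to its drive flange: turn it by its grip bar until its four ears line up with the flange's ears underneath, then push every drive pin in the rack down through a carrier ear and the flange ear below it until the pin's collar sits on the carrier. Next check the running gap: slide the gauge's blade in level under the carrier's rim, between two ears and straight towards the centre, until its shoulder meets the rim, then draw it out and lay it flat in its teal tray again. The pins stay fully home, and the loose things round the work (loupe, clay block) stay where they are.

Things in the scene. Friction and masses are not known exactly. Their poses are not given: they have to be found in the camera images.
- stand: Make-up stand fixed to the bench: base plate 150 x 150 x 12 mm, column, steel drive flange (disc of 72 mm radius, heights 36 to 52 mm, with four ears). Origin on the bench on the vertical axis of flange and carrier. Gap between flange disc and carrier plate: heights 52 to 60 mm, open all round except at the ears and at a central spacer of 26 mm radius.
- carrier (a joint): Angle (rad) of the carrier about the stand's vertical axis, counter-clockwise from above; holes line up at 0 and pi/2 (stops at -0.6 and 2.2). Aluminium plate of 72 mm radius, heights 60 to 76 mm, with four ears at this angle + 0, 90, 180, 270 degrees from the stand's x axis. Turns with light friction (0.06 N m), stays where left. Resin specimens clamped in it stand up to 83 mm high.
- grip_bar (a point): Middle of the top of the carrier's black grip bar, on the axis, 120 mm above the bench. The bar is 60 mm long along this point's x axis (which turns with the carrier and points at carrier ear 0), 14 mm thick along y, and stands free from 84 to 120 mm height.
- carrier_hole0 (a point): Centre of the hole of carrier ear 0 at the carrier's top face (76 mm high). Carrier ears: rings of 20 mm outer radius, heights 60 to 76 mm, through hole 16 mm across, 82 mm from the axis.
- flange_hole0 (a point): Centre of the hole in flange ear 0 at the ear's top (60 mm high), 82 mm from the axis, 0 degrees from the stand's x axis. The ear is a ring of 20 mm outer radius, heights 36 to 60 mm, hole 16 mm across, open below down to 12 mm.
- flange_hole1 (a point): Centre of the hole in flange ear 1 at the ear's top (60 mm high), 82 mm from the axis, 90 degrees from the stand's x axis. The ear is a ring of 20 mm outer radius, heights 36 to 60 mm, hole 16 mm across, open below down to 12 mm.
- flange_hole2 (a point): Centre of the hole in flange ear 2 at the ear's top (60 mm high), 82 mm from the axis, 180 degrees from the stand's x axis. The ear is a ring of 20 mm outer radius, heights 36 to 60 mm, hole 16 mm across, open below down to 12 mm.
- flange_hole3 (a point): Centre of the hole in flange ear 3 at the ear's top (60 mm high), 82 mm from the axis, 270 degrees from the stand's x axis. The ear is a ring of 20 mm outer radius, heights 36 to 60 mm, hole 16 mm across, open below down to 12 mm.
- rack: Dark steel rack fixed to the bench, 104 x 104 mm and 60 mm high: a plate on two side walls with four 17 mm holes, at x = -31 or 31 mm and y = -31 or 31 mm, in which the drive pins hang by their collars. Origin on the bench under its centre. Holes without a pin stay empty.
- pin_1: Drive pin, 100 mm long, 0.1 kg, upright in the rack (may be absent). Origin at the foot of the shank, z towards the head. Shank 14 mm across with a 10 mm tapered nose, up to z = 52 mm; collar 30 mm across from 52 to 58 mm; round black grip 21 mm across from 58 to 100 mm. Foot is 8 mm above the bench in the rack, 24 mm when home with the collar on the carrier.
- pin_2: Drive pin, 100 mm long, 0.1 kg, upright in the rack (may be absent). Origin at the foot of the shank, z towards the head. Shank 14 mm across with a 10 mm tapered nose, up to z = 52 mm; collar 30 mm across from 52 to 58 mm; round black grip 21 mm across from 58 to 100 mm. Foot is 8 mm above the bench in the rack, 24 mm when home with the collar on the carrier.
- pin_3: Drive pin, 100 mm long, 0.1 kg, upright in the rack (may be absent). Origin at the foot of the shank, z towards the head. Shank 14 mm across with a 10 mm tapered nose, up to z = 52 mm; collar 30 mm across from 52 to 58 mm; round black grip 21 mm across from 58 to 100 mm. Foot is 8 mm above the bench in the rack, 24 mm when home with the collar on the carrier.
- pin_4: Drive pin, 100 mm long, 0.1 kg, upright in the rack (may be absent). Origin at the foot of the shank, z towards the head. Shank 14 mm across with a 10 mm tapered nose, up to z = 52 mm; collar 30 mm across from 52 to 58 mm; round black grip 21 mm across from 58 to 100 mm. Foot is 8 mm above the bench in the rack, 24 mm when home with the collar on the carrier.
- gauge: Gap gauge, 0.16 kg, lying flat: steel blade 42 mm long, 26 wide, 4 thick, then a shoulder (at y = 32 mm) and body 52 mm long, 30 wide, 12 thick with flush underside, and on it an upright black handle 26 mm (its y) by 14 mm (its x), up to 62 mm high. Origin at the underside below the handle; y towards the blade's tip (y = 74 mm), the body ends at y = -20 mm; z up.
- gauge_tip (a point): Middle of the gauge blade's tip edge, at mid thickness (2 mm above its underside). With the shoulder on the carrier's rim it is 30 mm from the stand's axis.
- tray: Teal tray fixed to the bench, 100 mm (its x) by 160 mm (its y), floor 2 mm thick, rim 14 mm high and 3 mm thick. Origin at its underside's centre. The gauge starts in it, roughly along the tray's y axis.
- loupe: Stand loupe, 40 mm across, 36 mm high, loose; leave alone.
- clay_block: Part-used block of grey-green mounting clay, 45 x 70 x 22 mm, loose; leave alone.
There are look-alikes about, which are no part of the job. Leave any pink or yellow look-alike of the pin_2 alone.

How it is judged:
On the way, in this order (a step that is already met when the one before it is completed fails the run):
1. the carrier's holes stand over the flange's holes ((horizontal distance between carrier_hole0 and flange_hole0 below 0.004 m or horizontal distance between carrier_hole0 and flange_hole1 below 0.004 m or horizontal distance between carrier_hole0 and flange_hole2 below 0.004 m or horizontal distance between carrier_hole0 and flange_hole3 below 0.004 m)), for 0.2 s.
2. every drive pin is fully home through carrier and flange ((horizontal distance between pin_1 and flange_hole0 below 0.003 m or horizontal distance between pin_1 and flange_hole1 below 0.003 m or horizontal distance between pin_1 and flange_hole2 below 0.003 m or horizontal distance between pin_1 and flange_hole3 below 0.003 m) and height (world z) of each of pin_1, pin_2, pin_3, pin_4 below 0.027 m and angle between each of pin_1, pin_2, pin_3, pin_4's own z axis and vertical below 0.07 rad and (horizontal distance between pin_2 and flange_hole0 below 0.003 m or horizontal distance between pin_2 and flange_hole1 below 0.003 m or horizontal distance between pin_2 and flange_hole2 below 0.003 m or horizontal distance between pin_2 and flange_hole3 below 0.003 m) and (horizontal distance between pin_3 and flange_hole0 below 0.003 m or horizontal distance between pin_3 and flange_hole1 below 0.003 m or horizontal distance between pin_3 and flange_hole2 below 0.003 m or horizontal distance between pin_3 and flange_hole3 below 0.003 m) and (horizontal distance between pin_4 and flange_hole0 below 0.003 m or horizontal distance between pin_4 and flange_hole1 below 0.003 m or horizontal distance between pin_4 and flange_hole2 below 0.003 m or horizontal distance between pin_4 and flange_hole3 below 0.003 m)), for 0.2 s.
3. the gauge blade is under the carrier to its shoulder, pins home (all of step 2 and horizontal distance between gauge_tip and stand below 0.034 m and height (world z) of gauge_tip between 0.051 and 0.061 m), for 0.2 s.
At the end, for the whole second after the job is handed in: Carrier holes within 4 mm of the flange holes; every pin there within 3 mm of a flange hole's axis, upright, foot below 27 mm; gauge flat on the tray floor, origin within 35 mm (tray x) and 60 mm (tray y) of its centre, released, at rest (all of step 2 and (horizontal distance between carrier_hole0 and flange_hole0 below 0.004 m or horizontal distance between carrier_hole0 and flange_hole1 below 0.004 m or horizontal distance between carrier_hole0 and flange_hole2 below 0.004 m or horizontal distance between carrier_hole0 and flange_hole3 below 0.004 m) and x of gauge in the frame of tray between -0.035 and 0.035 m and y of gauge in the frame of tray between -0.06 and 0.06 m and z of gauge in the frame of tray below 0.007 m and angle between gauge's own z axis and vertical below 0.06 rad and linear speed of gauge below 0.01 m/s and contact force between the fingers and gauge below 0.1 N); the robot touches nothing.
It fails at once if loupe or clay block pushed more than 3 cm from its place (distance of any of loupe, clay_block from where it was at the start of the episode above 0.03 m).
Of pin_1, pin_2, pin_3, pin_4 only 3 to 4 are there at a start; the rules pass over those that are not, and their reading is None.
At some moment in a run one of gauge may be knocked a few centimetres aside while the robot is not near it.
It also fails if it takes over 184 s, if anything falls off the work surface, if the arm or the gripper's body presses on something with over 40 N, if the wrist force passes 120 N, or if a joint passes its speed limit or range.

### The arm

A 6-joint arm with a two-finger parallel gripper is mounted at the origin on a cart in front of the work surface, level with it; the furniture and walls round the work are solid. World frame = base frame: x ahead of the robot, y to its left, z up, the work surface at z = 0. Lengths are in m, angles in rad, forces in N, time in s.
With the tool pointing down it reaches from about 0.375 to 0.9 m from the base axis. Payload 3.1 kg.
Tool frame: the origin (TCP) lies at the very end of the fingers, on their centre line; the grasp point (between the pads) lies 19 mm behind it; x points along the fingers, y is the direction in which the jaws open and shut, and the axes are right-handed (so a half turn about x gives the same grasp; the last joint's range is limited). The gripper opens to 85 mm and grips with 20 to 120 N. Pads are 22 mm wide; open, the fingers measure 114 mm over their backs; the gripper's body (76 mm by 85 mm) begins 54 mm behind the grasp point. The pads swing forward as they close: fully open they stand 13 mm farther back than shut.
Start: joints at [1.06, 0.527, 1.433, -0, 1.181, -0.178], TCP at [0.204, 0.591, 0.231] pointing down, gripper open.
Joint ranges: [-3.08, 3.08], [-0.75, 2.2], [0.22, 2.44], [-1.43, 4.57], [0, 2.65], [-2.85, 2.85]. Speed limits (rad/s): [2.79, 2.79, 3.14, 3.14, 3.14, 3.14].

### API

Orientations are given as a unit quaternion [x, y, z, w].
In Python, from station import manip gives the robot as it stands.
- The arm moves only by the shell command python3 -m jog 'ROWS' [FORCE]. ROWS is a JSON object of lists of equal length, an entry for each row: "linear": the shift along the tool's x, y, z in cm, a list of three; "twist": the turn about the tool's x in rad; "claw": the opening, from -1 (shut) to 1 (fully open). A call has 1 to 20 rows; each row is the pose to reach, as a shift and turn from the pose commanded when the call began, along the tool's axes at that moment; what a row does not reach only later rows make up. A row lasts 1/12 s, in which the tool goes at most 41.7 mm and 7.16 degrees, less where a joint would pass 70% of its speed; a pose out of reach is approached as far as the arm can. A call with a gripper value outside its range is refused whole. The fingers move at their own pace and stop on an object; FORCE is the grip in N (left out, the last holds). Time passes only in rows, so rows that repeat a pose let the fingers close. It gives the time, the measured TCP pose, the force and the opening at its end, in the units of the state.
- manip.sense(): the state, without advancing time (a new reading comes with each control period).
- manip.snapshot(name): name is "side" or "top"; returns a dict with "pixels" (420x560x3 uint8, red, green, blue), "camera_matrix" (3x3 intrinsics, pixels), "R" (3x3) and "t" (3): a world point X has camera coordinates R X + t. Camera axes: x right, y down, z forward; pixel columns grow to the right and rows downward; lengths in m; the calibration is good to about 2 mm. A picture is of the moment at which its call begins. There is no depth.
- manip.sign_off(): hands the job in, once; it reports no verdict.
The state is a dict: "t": time; "q": joint angles; "qd": joint speeds; "tau": joint torques, N m; "tcp_pos": TCP position; "tool_rot": TCP orientation; "force": force on the tool from outside, world axes, zero at the start; "ft_torque": the same for the moment, N m; "finger_gap": opening from 0.0 (shut) to 1.0 (fully open).
Only numpy, scipy, OpenCV 4.12 (cv2) and the standard library are available. Lean on these libraries where they do the work, as an engineer would, in place of code of your own. Each camera call takes 0.05 s, during which the arm holds its last target.

## Working session

There is one attempt and no reset: what is moved stays moved. The work goes in short steps, Python scripts to look and compute and a shell command to move; the robot and the scene stay as the last step left them, time stands still between calls to the robot, and variables do not carry over. Pictures are saved under pics/ and viewed, and the job is handed in when it is done.

```bash
ls; mkdir -p pics; python3 - <<'E'
from station import manip
import cv2,numpy as np
s=manip.sense()
for k,v in s.items(): print(k,np.round(v,4) if not isinstance(v,str) else v)
for n in("top","side"):
    d=manip.snapshot(n); cv2.imwrite(f"pics/{n}0.png",np.array(d["pixels"])[:,:,::-1])
    R=np.array(d["R"]);t=np.array(d["t"]);print(n,np.round(d["camera_matrix"],1).tolist(),np.round(R,3).tolist(),"cam at",np.round(-R.T@t,3))
E
```

```text
pics
t 0.0
q [ 1.0595  0.5285  1.4339 -0.      1.1814 -0.1785]
qd [-0.0005  0.0001 -0.0018 -0.0006  0.0012 -0.0002]
tau [-1.00000e-03 -4.42353e+01 -1.78023e+01 -4.00000e-04  8.50000e-03
 -0.00000e+00]
tcp_pos [0.2038 0.5901 0.2303]
tool_rot [ 0.1164  0.6976 -0.1178  0.6971]
force [ 0.2053  0.2703 -0.6373]
ft_torque [ 0.0218 -0.0232 -0.0054]
finger_gap 1.0001
top [[379.4, 0.0, 275.9], [0.0, 379.4, 212.4], [0.0, 0.0, 1.0]] [[-0.02, -1.0, -0.003], [-0.998, 0.02, -0.065], [0.065, 0.001, -0.998]] cam at [ 0.42  -0.168  0.957]
side [[490.4, 0.0, 269.0], [0.0, 490.4, 206.1], [0.0, 0.0, 1.0]] [[-0.857, -0.515, 0.01], [-0.219, 0.346, -0.912], [0.466, -0.784, -0.41]] cam at [0.019 0.585 0.471]
```

View pics/top0.png

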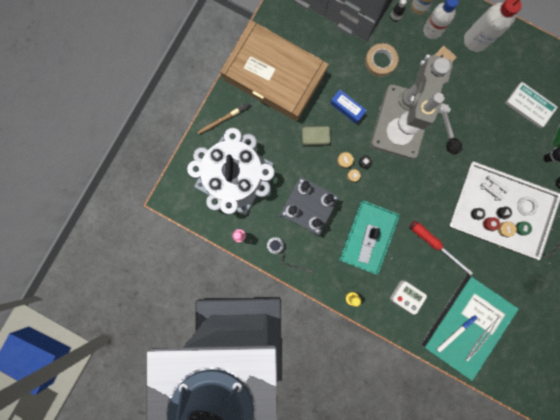

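View pics/side0.png

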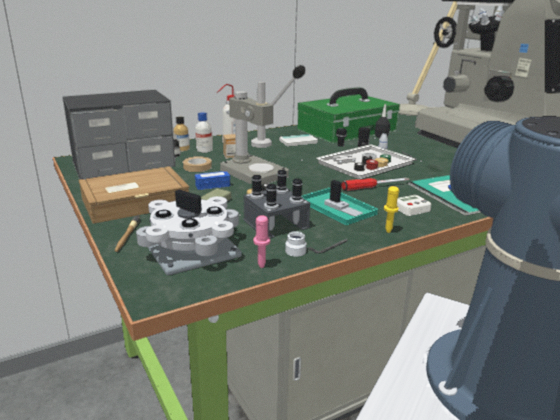

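```bash
cat > h.py <<'E'
from station import manip
import cv2,numpy as np
def snap(n,save=None):
    d=manip.snapshot(n); im=np.array(d["pixels"])[:,:,::-1].copy()
    if save: cv2.imwrite(f"pics/{save}.png",im)
    return im,np.array(d["camera_matrix"]),np.array(d["R"]),np.array(d["t"])
def proj(c,X):
    _,K,R,t=c; p=(R@np.atleast_2d(X).T).T+t; p=p@K.T; return p[:,:2]/p[:,2:]
def back(c,uv,z):
    _,K,R,t=c; uv=np.atleast_2d(uv).astype(float); d=np.c_[uv,np.ones(len(uv))]@np.linalg.inv(K).T@R
    o=-R.T@t; s=(z-o[2])/d[:,2]; return o+d*s[:,None]
def crop(im,x0,y0,x1,y1,f,name):
    cv2.imwrite(f"pics/{name}.png",cv2.resize(im[y0:y1,x0:x1],None,fx=f,fy=f,interpolation=cv2.INTER_CUBIC))
E
python3 - <<'E'
from h import *
c=snap("top");crop(c[0],180,120,280,220,6,"cA");crop(c[0],270,165,410,285,5,"cB")
c=snap("side");crop(c[0],120,170,330,290,3.8,"cS")
E
```

```text
(no output)
```

View pics/cA.png

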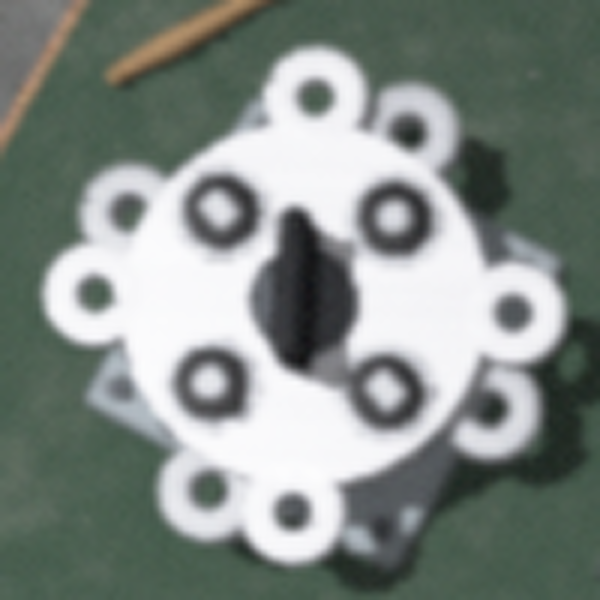

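View pics/cB.png

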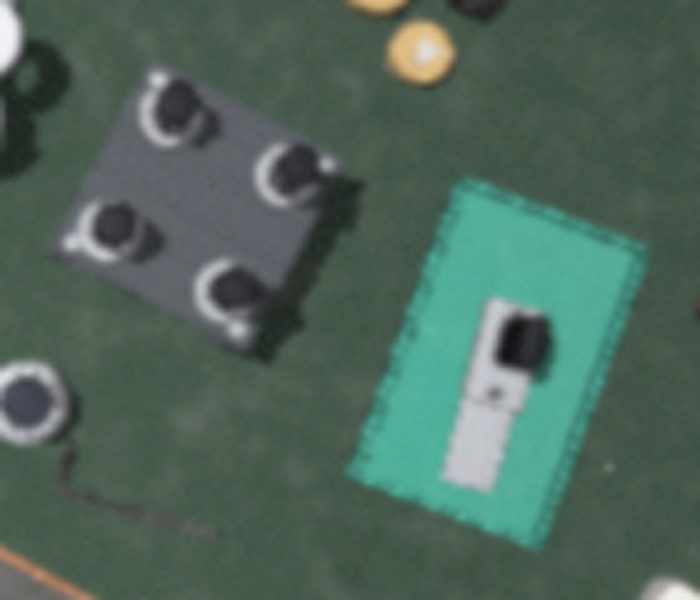

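View pics/cS.png

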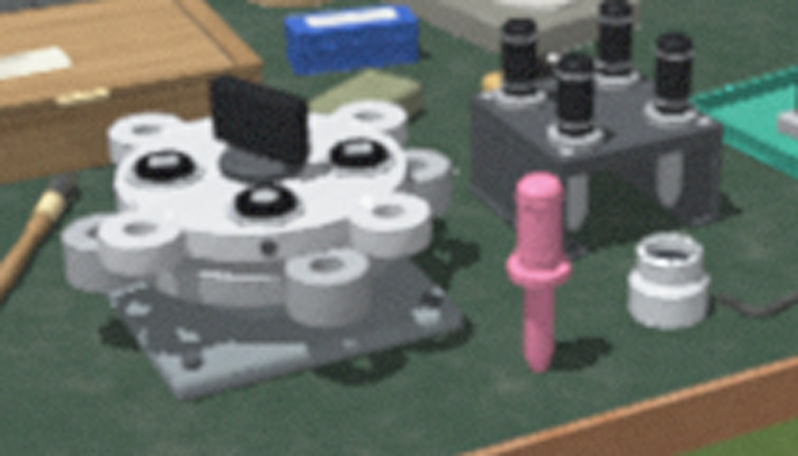

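```bash
cat >> h.py <<'E'
def src(p,x0,y0,f): return (np.array(p,float)+.5)/f-.5+[x0,y0]
E
python3 - <<'E'
from h import *
from scipy.optimize import least_squares
c=snap("top"); cs=snap("side")
ch=src([(316,97),(514,312),(293,512),(94,293)],180,120,6)
fh=src([(410,133),(490,410),(208,490),(128,212)],180,120,6)
shc=src([(146,130),(140,229),(391,211),(372,116)],120,170,3.8)
shf=src([(327,264),(425,163)],120,170,3.8)
C=back(c,ch,.076);F=back(c,fh,.06)
for n,P in(("carrier",C),("flange",F)):
    ctr=P.mean(0); v=P-ctr; a=np.degrees(np.arctan2(v[:,1],v[:,0])); print(n,ctr.round(4),np.linalg.norm(v[:,:2],axis=1).round(4),a.round(1))
print("side carrier",back(cs,shc,.076).round(4).tolist(),back(cs,shc,.076).mean(0).round(4)); print("C",C.round(4).tolist())
print("side flange",back(cs,shf,.06).round(4).tolist(),"F",F.round(4).tolist())
# pins: grip tops at z=.108, collar centers .066 (top z)
pt=src([(181,101),(298,168),(117,225),(236,287)],270,165,5)
P=back(c,pt,.108);print("pins top",P.round(4).tolist(),P.mean(0).round(4))
sp=src([(520,24),(617,5),(675,42),(576,62)],120,170,3.8)
P=back(cs,sp,.108);print("pins side",P.round(4).tolist(),P.mean(0).round(4))
tr=src([(463,178),(648,243),(537,549),(348,475)],270,165,5)
T=back(c,tr,.014);print("tray",T.round(4).tolist(),T.mean(0).round(4))
g=src([(441,478),(491,492),(525,409),(467,393)],270,165,5)
print("gauge blade tip corners(z~.006)",back(c,g[:2],.006).round(4).tolist())
gh=src([(530,338)],270,165,5);print("handle top approx",back(c,gh,.064).round(4))
# clay, loupe
print("loupe",back(c,src([(27,403)],270,165,5),.036).round(3), "clay",back(c,[(316,136)],.022).round(3),"pink",back(c,[(239,236)],.1).round(3),"yellow",back(c,[(354,299)],.1).round(3))
E
```

```text
carrier [ 0.5793 -0.0623  0.076 ] [0.0818 0.0821 0.0821 0.0823] [ -4.  -93.7 176.2  86.1]
flange [ 0.5791 -0.0622  0.06  ] [0.082  0.0824 0.0817 0.0827] [ -30.2 -120.   150.    60.1]
side carrier [[0.6596, -0.0631, 0.076], [0.5839, 0.0231, 0.076], [0.4965, -0.0541, 0.076], [0.5715, -0.1405, 0.076]] [ 0.5779 -0.0587  0.076 ]
C [[0.6609, -0.0679, 0.076], [0.574, -0.1442, 0.076], [0.4974, -0.0569, 0.076], [0.5849, 0.0199, 0.076]]
side flange [[0.5083, -0.019, 0.06], [0.5339, -0.1351, 0.06]] F [[0.6499, -0.1035, 0.06], [0.5378, -0.1335, 0.06], [0.5083, -0.0213, 0.06], [0.6203, 0.0095, 0.06]]
pins top [[0.5365, -0.2358, 0.108], [0.5051, -0.2876, 0.108], [0.4811, -0.2057, 0.108], [0.4522, -0.2583, 0.108]] [ 0.4938 -0.2468  0.108 ]
pins side [[0.5338, -0.2276, 0.108], [0.5038, -0.2828, 0.108], [0.4488, -0.2493, 0.108], [0.479, -0.1959, 0.108]] [ 0.4914 -0.2389  0.108 ]
tray [[0.5079, -0.3829, 0.014], [0.4735, -0.4737, 0.014], [0.3238, -0.4129, 0.014], [0.3618, -0.321, 0.014]] [ 0.4167 -0.3976  0.014 ]
gauge blade tip corners(z~.006) [[0.3589, -0.3685, 0.006], [0.3515, -0.3931, 0.006]]
handle top approx [[ 0.4271 -0.4003  0.064 ]]
loupe [[ 0.401 -0.163  0.036]] clay [[ 0.671 -0.271  0.022]] pink [[ 0.425 -0.083  0.1  ]] yellow [[ 0.279 -0.337  0.1  ]]
```

```bash
cat >> h.py <<'E'
from scipy.spatial.transform import Rotation as Ro
def go(x,y,z,jaw=None):
    s=manip.sense();R=Ro.from_quat(s["tool_rot"]).as_matrix();d=R.T@(np.array([x,y,z])-s["tcp_pos"])*100
    j=np.degrees(np.arctan2(R[1,1],R[0,1]))
    out=f"linear {d.round(2).tolist()} jaw now {j:.2f}"
    if jaw is not None:
        e=(jaw-j+90)%180-90; out+=f" turn {e:.2f}deg twist {-np.radians(e):.4f} (alt {-np.radians(e-180*np.sign(e)):.3f})"
    print(out); 
    print("tcp",np.round(s["tcp_pos"],4),"q",np.round(s["q"],2),"xaxis",R[:,0].round(4),"F",np.round(s["force"],1),"gap",round(s["finger_gap"],3),"t",round(s["t"],2))
E
python3 -c "
from h import *
go(.579,-.061,.23,86)"
```

```text
linear [0.13, -49.33, 56.72] jaw now 70.94 turn 15.06deg twist -0.2629 (alt 2.879)
tcp [0.204  0.5905 0.231 ] q [ 1.06  0.53  1.43 -0.    1.18 -0.18] xaxis [-3.e-04 -6.e-04 -1.e+00] F [-0.5  0.1 -0.5] gap 0.998 t 0.3
```

```bash
python3 -m jog '{"linear":[[0,-49.3,56.7],[0,-49.3,56.7],[0,-49.3,56.7],[0,-49.3,56.7],[0,-49.3,56.7],[0,-49.3,56.7],[0,-49.3,56.7],[0,-49.3,56.7],[0,-49.3,56.7],[0,-49.3,56.7],[0,-49.3,56.7],[0,-49.3,56.7],[0,-49.3,56.7],[0,-49.3,56.7],[0,-49.3,56.7],[0,-49.3,56.7],[0,-49.3,56.7],[0,-49.3,56.7],[0,-49.3,56.7],[0,-49.3,56.7]],"twist":[-0.263,-0.263,-0.263,-0.263,-0.263,-0.263,-0.263,-0.263,-0.263,-0.263,-0.263,-0.263,-0.263,-0.263,-0.263,-0.263,-0.263,-0.263,-0.263,-0.263],"claw":[0,0,0,0,0,0,0,0,0,0,0,0,0,0,0,0,0,0,0,0]}' 40
python3 - <<'E'
from h import *
go(.579,-.061,.13,86)
c=snap("top");crop(c[0],150,90,310,210,5,"a1")
c2=snap("side");crop(c2[0],90,60,300,280,2.7,"a1s")
tcp=manip.sense()["tcp_pos"]; print(proj(c,tcp),proj(c2,tcp))
E
```

```text
t: 1.97
tcp_pos: [0.5803, -0.0632, 0.231]
tool_rot: [0.026, 0.706, -0.026, 0.707]
force: [-0.6, 0.6, 0.2]
finger_gap: 0.5
linear [10.1, 0.22, -0.15] jaw now 85.77 turn 0.23deg twist -0.0040 (alt 3.138)
tcp [ 0.5803 -0.0632  0.231 ] q [-0.3   0.47  1.54 -0.    1.13 -1.8 ] xaxis [ 1.e-03 -4.e-04 -1.e+00] F [-0.6  0.6  0.2] gap 0.5 t 1.97
[[219.34283826 156.59916877]] [[184.33700199 134.17727367]]
```

View pics/a1s.png

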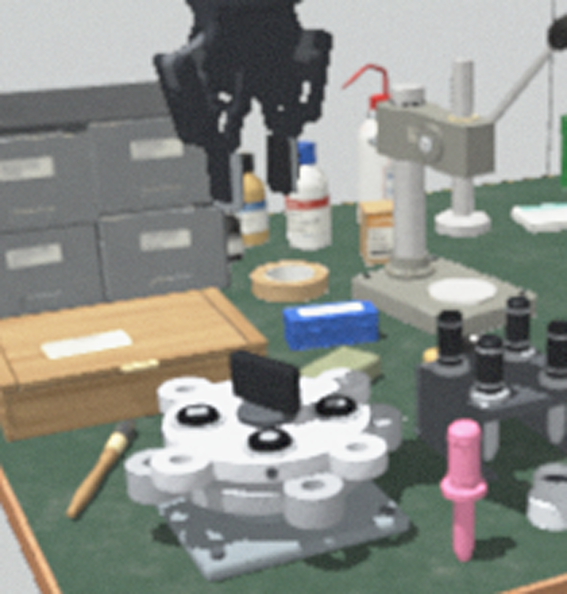

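View pics/a1.png

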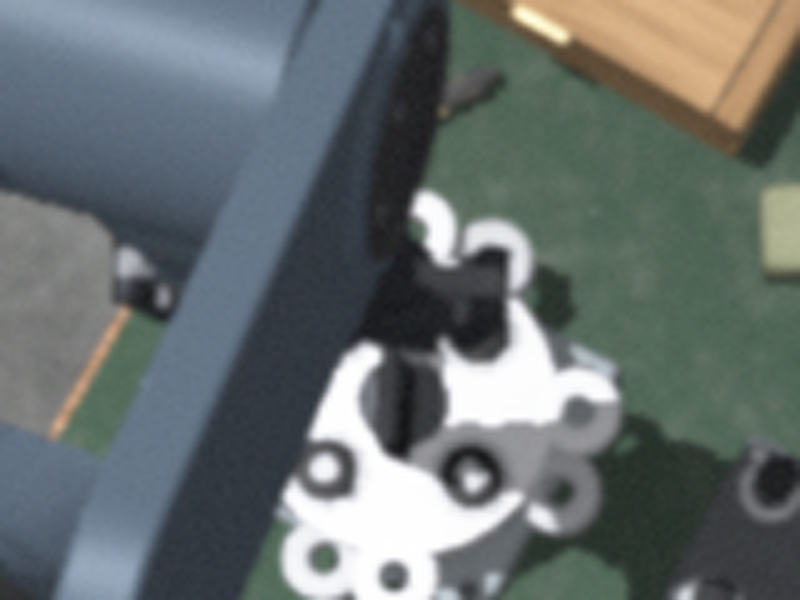

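```bash
python3 -m jog '{"linear":[[4,0.2,-0.15],[8,0.2,-0.15],[11,0.2,-0.15],[13.5,0.2,-0.15],[13.5,0.2,-0.15],[13.5,0.2,-0.15],[13.5,0.2,-0.15],[13.5,0.2,-0.15],[13.5,0.2,-0.15],[13.5,0.2,-0.15],[13.5,0.2,-0.15],[13.5,0.2,-0.15]],"twist":[0,0,0,0,0,0,0,0,0,0,0,0],"claw":[0,0,0,0,0,-1,-1,-1,-1,-1,-1,-1]}' 40
python3 - <<'E'
from h import *
go(.579,-.061,.096,86)
c2=snap("side");crop(c2[0],120,100,270,280,3.3,"a2s")
E
```

```text
t: 3.07
tcp_pos: [0.577, -0.0627, 0.0975]
tool_rot: [0.021, 0.707, -0.026, 0.707]
force: [-3.2, -14.5, -8.5]
finger_gap: 0.153
linear [0.15, 0.19, 0.19] jaw now 86.14 turn -0.14deg twist 0.0025 (alt -3.139)
tcp [ 0.577  -0.0627  0.0975] q [-0.3   0.65  1.66 -0.01  0.83 -1.79] xaxis [-6.0e-04 -7.4e-03 -1.0e+00] F [ -3.2 -14.5  -8.5] gap 0.153 t 3.07
```

View pics/a2s.png

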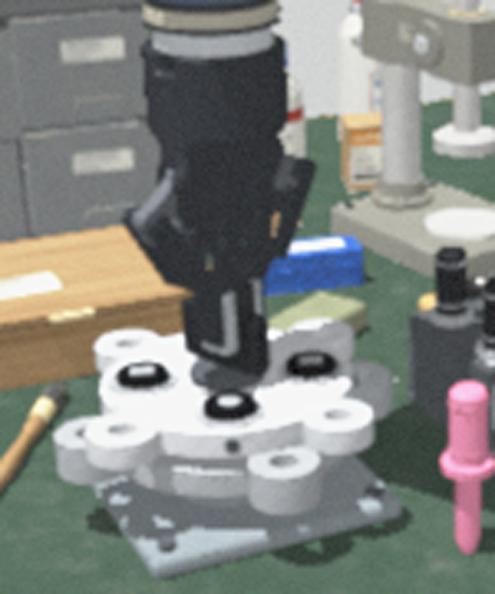

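```bash
python3 -m jog '{"linear":[[0,-0.1,0.1],[0,-0.17,0.19],[0,-0.17,0.19],[0,-0.17,0.19],[0,-0.17,0.19],[0,-0.17,0.19],[0,-0.17,0.19],[0,-0.17,0.19],[0,-0.17,0.19],[0,-0.17,0.19],[0,-0.17,0.19],[0,-0.17,0.19],[0,-0.17,0.19]],"twist":[0,0.05,0.1,0.15,0.2,0.25,0.3,0.35,0.4,0.44,0.456,0.456,0.456],"claw":[-1,-1,-1,-1,-1,-1,-1,-1,-1,-1,-1,-1,-1]}'
python3 - <<'E'
from h import *
go(.579,-.0625,.096,60)
c=snap("top");crop(c[0],170,110,290,230,5,"a3")
c2=snap("side");crop(c2[0],120,180,270,290,5,"a3s")
E
```

```text
t: 4.2
tcp_pos: [0.5778, -0.0601, 0.0975]
tool_rot: [0.183, 0.684, -0.184, 0.682]
force: [-5.6, -3.5, -2.2]
finger_gap: 0.149
linear [0.15, -0.14, 0.22] jaw now 59.94 turn 0.06deg twist -0.0010 (alt 3.141)
tcp [ 0.5778 -0.0601  0.0975] q [-0.3   0.65  1.65 -0.    0.84 -1.34] xaxis [-2.7e-03 -4.0e-04 -1.0e+00] F [-5.6 -3.5 -2.2] gap 0.149 t 4.2
```

View pics/a3s.png

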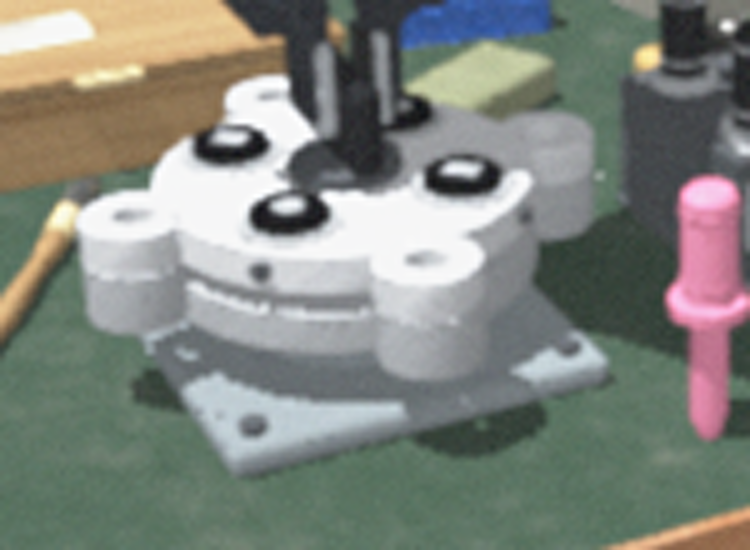

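View pics/a3.png

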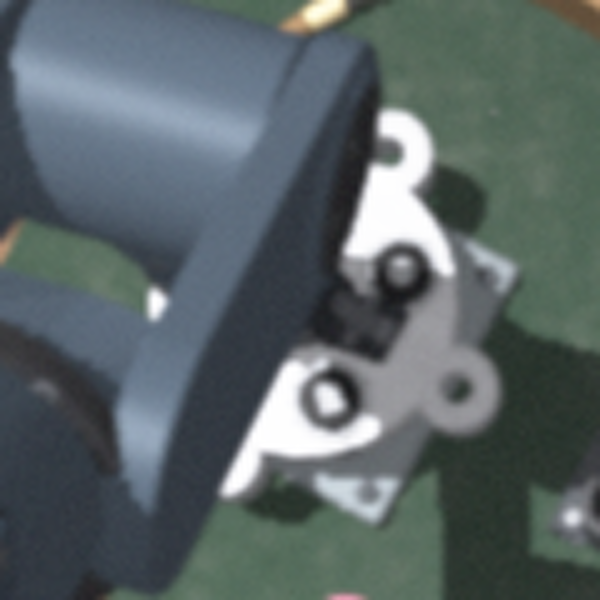

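```bash
python3 -m jog '{"linear":[[0,0,0],[0,0,0],[0,0,0],[-3,0,0],[-7,0,0],[-11,0,0],[-13,0,0],[-13,0,0],[-13,0,0]],"twist":[0,0,0,0,0,0,0,0,0],"claw":[-0.4,-0.1,0,0,0,0,0,0,0]}'
python3 - <<'E'
from h import *
go(.579,-.23,.23,60)
c=snap("top");crop(c[0],270,170,350,240,9,"b1")
c2=snap("side");crop(c2[0],235,165,320,235,8,"b1s"); crop(c2[0],120,180,270,290,5,"a4s")
E
```

```text
t: 5.05
tcp_pos: [0.5809, -0.0603, 0.2287]
tool_rot: [0.184, 0.681, -0.184, 0.685]
force: [-0.7, 0.7, -0.1]
finger_gap: 0.504
linear [-0.11, -14.78, 8.35] jaw now 59.90 turn 0.10deg twist -0.0017 (alt 3.140)
tcp [ 0.5809 -0.0603  0.2287] q [-0.29  0.47  1.55  0.    1.12 -1.34] xaxis [ 0.0057 -0.0014 -1.    ] F [-0.7  0.7 -0.1] gap 0.504 t 5.05
```

View pics/b1.png

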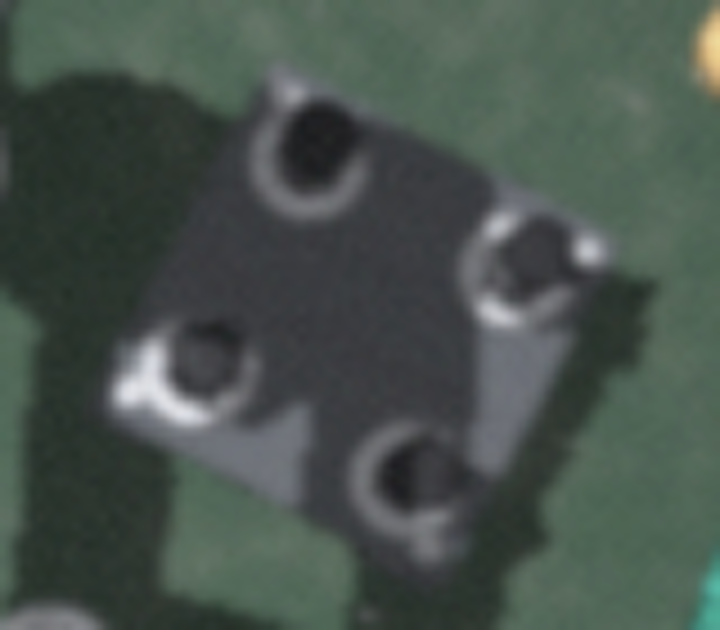

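View pics/b1s.png

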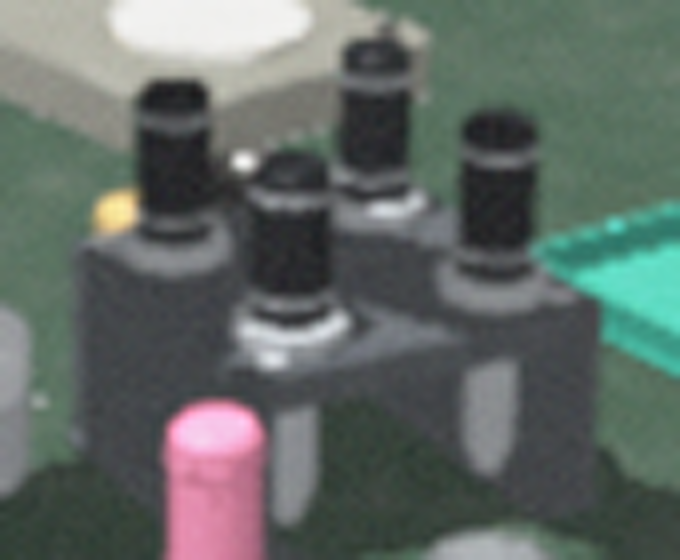

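View pics/a4s.png

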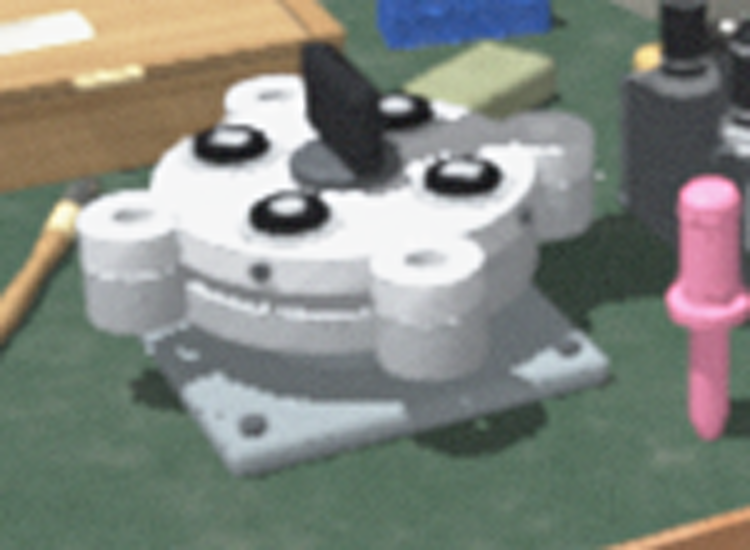

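```bash
python3 - <<'E'
from h import *
from scipy.optimize import least_squares
c=snap("top");cs=snap("side")
col=src([(309,160),(517,271),(205,370),(409,478)],270,170,9)
top=src([(327,136),(542,252),(211,345),(432,466)],270,170,9)
L=np.array([(31,31),(31,-31),(-31,31),(-31,-31)])/1000
def pts(p,z): a=p[2];R=np.array([[np.cos(a),-np.sin(a)],[np.sin(a),np.cos(a)]]);return np.c_[L@R.T+p[:2],np.full(4,z)]
sc=src([(184,243),(392,205),(500,285),(293,326)],235,165,8)  # collars side order: 0,1,3,2
st=src([(172,92),(376,50),(500,122),(290,165)],235,165,8)
o=[0,1,3,2]
for nm,f in (("top",lambda p:[proj(c,pts(p,.066))-col,proj(c,pts(p,.108))-top]),("side",lambda p:[proj(cs,pts(p,.066))[o]-sc,proj(cs,pts(p,.108))[o]-st])):
    r=least_squares(lambda p:np.concatenate(f(p)).ravel(),[.494,-.247,-.5])
    print(nm,r.x.round(4),np.degrees(r.x[2]).round(1),[x.round(1).tolist() for x in f(r.x)]); print(pts(r.x,0)[:,:2].round(4).tolist())
E
```

```text
top [ 0.4948 -0.2472 -0.5105] -29.3 [[[0.4, -0.3], [0.5, -0.3], [-0.4, -0.5], [0.3, -0.1]], [[-0.3, -0.1], [0.2, -0.1], [-0.3, 0.9], [-0.4, 0.5]]]
[[0.537, -0.2353], [0.5067, -0.2894], [0.4829, -0.205], [0.4526, -0.2591]]
side [ 0.4906 -0.2387 -0.5351] -30.7 [[[-0.7, -0.4], [-1.4, -0.7], [-0.1, -0.6], [-0.4, -0.2]], [[0.8, -0.1], [1.0, 0.6], [0.6, 0.9], [0.2, 0.6]]]
[[0.533, -0.2278], [0.5014, -0.2812], [0.4797, -0.1962], [0.4481, -0.2496]]
```

```bash
python3 -c "
from h import *
go(.4825,-.2045,.125,60)"
```

```text
linear [9.98, -17.32, -1.0] jaw now 59.88 turn 0.12deg twist -0.0021 (alt 3.139)
tcp [ 0.5784 -0.0598  0.2247] q [-0.3   0.48  1.55  0.    1.12 -1.34] xaxis [-0.0031  0.0011 -1.    ] F [-0.  -0.9  0.5] gap 0.5 t 5.25
```

```bash
python3 -m jog '{"linear":[[0,-4,0],[0,-8,-0.5],[0,-12,-1],[0,-15,-1],[0,-17.3,-1],[2,-17.3,-1],[4,-17.3,-1],[6,-17.3,-1],[8,-17.3,-1],[10,-17.3,-1],[10,-17.3,-1],[10,-17.3,-1],[10,-17.3,-1],[10,-17.3,-1]],"twist":[0,0,0,0,0,0,0,0,0,0,0,0,0,0],"claw":[0,0,0,0,0,0,0,0,0,0,0,0,0,0]}'
python3 - <<'E'
from h import *
go(.4825,-.2045,.073,60)
c=snap("top");crop(c[0],230,150,350,240,6,"b2")
c2=snap("side");crop(c2[0],235,135,320,235,6,"b2s")
go(.4825,-.2045,.073,60)
tcp=manip.sense()["tcp_pos"]; print((proj(c2,tcp)-[235,135])*6,(proj(c,tcp)-[230,150])*6)
E
```

```text
t: 6.42
tcp_pos: [0.4846, -0.2052, 0.1271]
tool_rot: [0.184, 0.682, -0.184, 0.683]
force: [-0.2, 0.8, 0.6]
finger_gap: 0.501
linear [5.41, -0.04, -0.23] jaw now 59.88 turn 0.12deg twist -0.0021 (alt 3.140)
tcp [ 0.4846 -0.2052  0.1271] q [-0.61  0.55  1.78  0.    0.81 -1.66] xaxis [ 0.0015 -0.001  -1.    ] F [-0.2  0.8  0.6] gap 0.501 t 6.42
linear [5.44, -0.04, -0.23] jaw now 59.88 turn 0.12deg twist -0.0020 (alt 3.140)
tcp [ 0.4846 -0.2052  0.1274] q [-0.61  0.55  1.78 -0.    0.81 -1.66] xaxis [ 0.002  -0.0014 -1.    ] F [-0.3 -0.3  0.6] gap 0.501 t 6.52
[[217.90838634 239.11237365]] [[378.82315857 344.23783461]]
```

View pics/b2s.png

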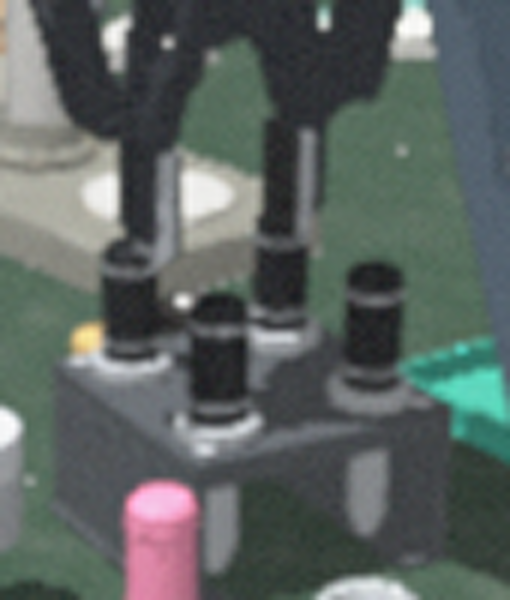

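View pics/b2.png

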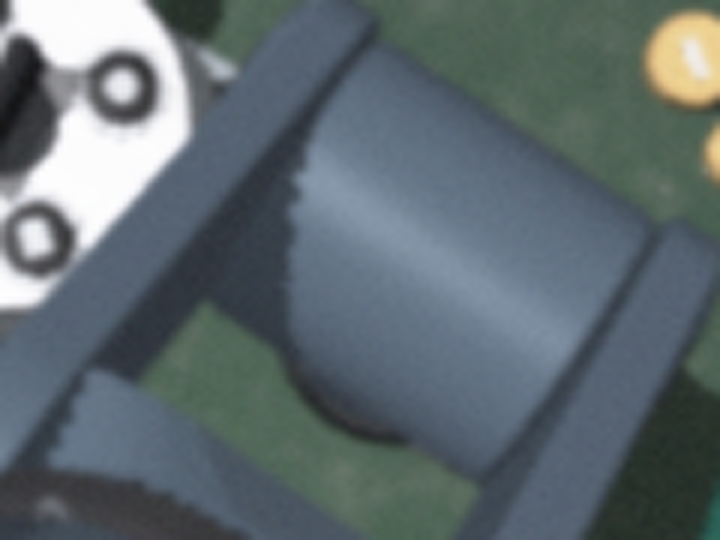

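```bash
python3 -m jog '{"linear":[[2,0,-0.2],[4,0,-0.2],[5.4,0,-0.2],[5.4,0,-0.2],[5.4,0,-0.2],[5.4,0,-0.2],[5.4,0,-0.2],[5.4,0,-0.2],[5.4,0,-0.2],[5.4,0,-0.2],[5.4,0,-0.2],[5.4,0,-0.2]],"twist":[0,0,0,0,0,0,0,0,0,0,0,0],"claw":[0,0,0,0,0,-1,-1,-1,-1,-1,-1,-1]}' 40
python3 - <<'E'
from h import *
go(.4825,-.2045,.073,60)
c2=snap("side");crop(c2[0],235,135,320,235,6,"b3s")
E
```

```text
t: 7.52
tcp_pos: [0.4831, -0.2044, 0.0736]
tool_rot: [0.183, 0.682, -0.184, 0.684]
force: [-0.3, 0.9, 6.1]
finger_gap: 0.23
linear [0.06, -0.04, -0.04] jaw now 59.88 turn 0.12deg twist -0.0022 (alt 3.139)
tcp [ 0.4831 -0.2044  0.0736] q [-0.61  0.64  1.81  0.    0.68 -1.66] xaxis [ 0.0023 -0.0016 -1.    ] F [-0.3  0.9  6.1] gap 0.23 t 7.52
```

View pics/b3s.png

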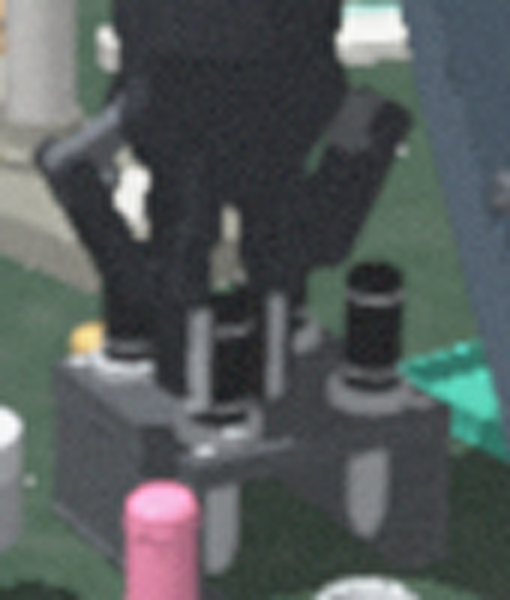

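```bash
python3 -m jog '{"linear":[[-2,0,0],[-4,0,0],[-8,0,0],[-12,0,0],[-13.5,0,0],[-13.5,0,0],[-13.5,0,0],[-13.5,0,0],[-13.5,0,0]],"twist":[0,0,0,0,0,0,0,0,0],"claw":[-1,-1,-1,-1,-1,-1,-1,-1,-1]}'
python3 - <<'E'
from h import *
go(.5381,-.1335,.2075,60)
c2=snap("side");crop(c2[0],235,85,320,235,4,"b4s")
E
```

```text
t: 8.32
tcp_pos: [0.4809, -0.203, 0.2054]
tool_rot: [0.184, 0.684, -0.183, 0.681]
force: [0.5, -0.1, -1.3]
finger_gap: 0.233
linear [-0.21, 8.88, 1.46] jaw now 59.87 turn 0.13deg twist -0.0023 (alt 3.139)
tcp [ 0.4809 -0.203   0.2054] q [-0.61  0.43  1.71 -0.    1.01 -1.66] xaxis [-0.0036  0.0025 -1.    ] F [ 0.5 -0.1 -1.3] gap 0.233 t 8.32
```

View pics/b4s.png

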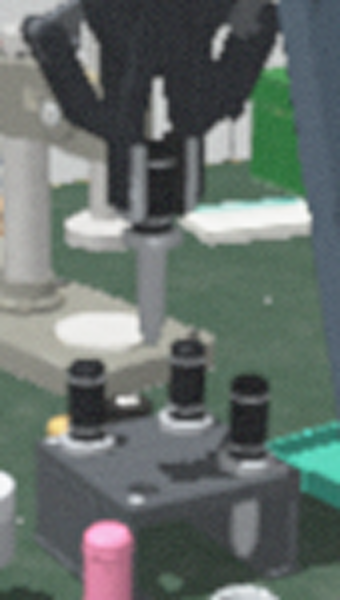

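```bash
python3 -m jog '{"linear":[[0,3,0.5],[0,6,1],[0,8.9,1.5],[0,8.9,1.5],[2,8.9,1.5],[4,8.9,1.5],[5,8.9,1.5],[5,8.9,1.5],[5,8.9,1.5],[5,8.9,1.5],[5,8.9,1.5],[5,8.9,1.5],[5,8.9,1.5],[5,8.9,1.5]],"twist":[0,0,0,0,0,0,0,0,0,0,0,0,0,0],"claw":[-1,-1,-1,-1,-1,-1,-1,-1,-1,-1,-1,-1,-1,-1]}'
python3 - <<'E'
from h import *
go(.5381,-.1335,.145,60)
c=snap("top");crop(c[0],170,110,290,230,5,"b5")
c2=snap("side");crop(c2[0],150,130,270,270,4.2,"b5s")
go(.5381,-.1335,.145,60)
E
```

```text
t: 9.53
tcp_pos: [0.5401, -0.1346, 0.1579]
tool_rot: [0.184, 0.682, -0.184, 0.683]
force: [-0.7, 0.8, -0.2]
finger_gap: 0.232
linear [1.29, -0.01, -0.23] jaw now 59.87 turn 0.13deg twist -0.0022 (alt 3.139)
tcp [ 0.5401 -0.1346  0.1579] q [-0.44  0.53  1.68 -0.    0.93 -1.49] xaxis [ 1.1e-03 -6.0e-04 -1.0e+00] F [-0.7  0.8 -0.2] gap 0.232 t 9.53
linear [1.27, -0.01, -0.21] jaw now 59.87 turn 0.13deg twist -0.0022 (alt 3.139)
tcp [ 0.5399 -0.1344  0.1577] q [-0.44  0.53  1.68 -0.    0.93 -1.49] xaxis [ 6.e-04 -3.e-04 -1.e+00] F [-0.6  0.  -0.9] gap 0.236 t 9.63
```

View pics/b5s.png

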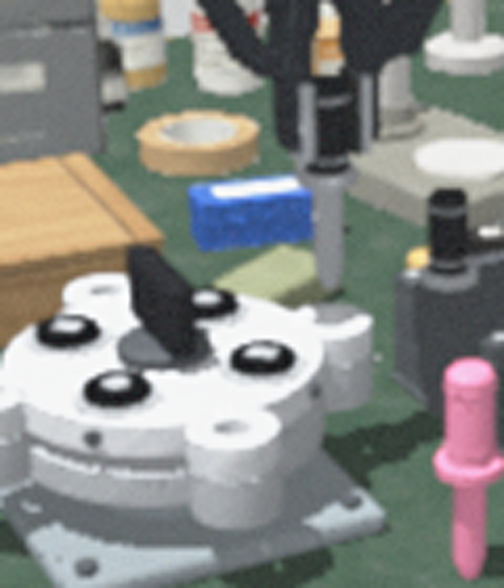

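View pics/b5.png

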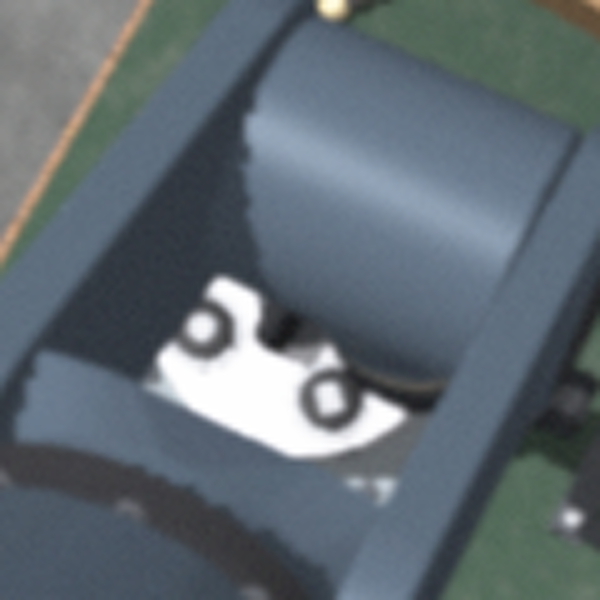

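```bash
python3 -m jog '{"linear":[[0,0,-0.2],[0.8,0,-0.2],[1.6,0,-0.2],[2,0,-0.2],[2.3,0,-0.2],[2.6,0,-0.2],[2.9,0,-0.2],[3.1,0,-0.2],[3.1,0,-0.2],[3.1,0,-0.2]],"twist":[0,0,0,0,0,0,0,0,0,0],"claw":[-1,-1,-1,-1,-1,-1,-1,-1,-1,-1]}'
python3 - <<'E'
from h import *
go(.5381,-.1335,.125,60)
c2=snap("side");crop(c2[0],150,130,270,270,4.2,"b6s")
E
```

```text
t: 10.47
tcp_pos: [0.5382, -0.1333, 0.1262]
tool_rot: [0.184, 0.683, -0.184, 0.683]
force: [1.6, 0.4, -1.2]
finger_gap: 0.236
linear [0.12, -0.02, -0.0] jaw now 59.87 turn 0.13deg twist -0.0023 (alt 3.139)
tcp [ 0.5382 -0.1333  0.1262] q [-0.44  0.58  1.71  0.    0.86 -1.49] xaxis [ 2.e-04  1.e-04 -1.e+00] F [ 1.6  0.4 -1.2] gap 0.236 t 10.47
```

View pics/b6s.png

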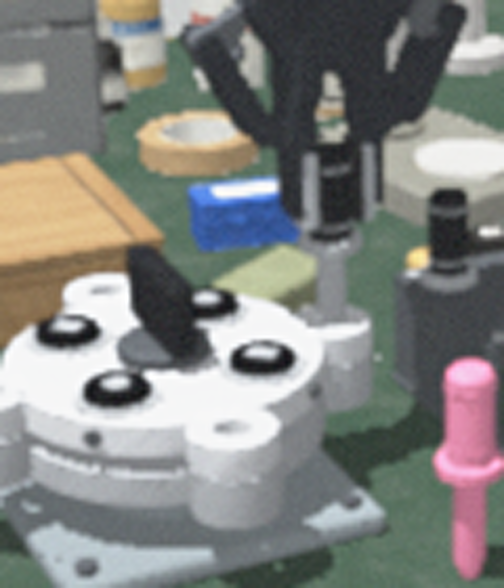

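```bash
python3 -m jog '{"linear":[[0.5,0,0],[1,0,0],[1.5,0,0],[2,0,0],[2.5,0,0],[3,0,0],[3.4,0,0],[3.7,0,0],[3.7,0,0],[3.7,0,0],[3.7,0,0]],"twist":[0,0,0,0,0,0,0,0,0,0,0],"claw":[-1,-1,-1,-1,-1,-1,-1,-1,-1,-1,-1]}'
python3 - <<'E'
from h import *
go(.5381,-.1335,.089,60)
c2=snap("side");crop(c2[0],150,130,270,270,4.2,"b7s")
E
```

```text
t: 11.43
tcp_pos: [0.5388, -0.1336, 0.0897]
tool_rot: [0.184, 0.682, -0.184, 0.683]
force: [3.7, 0.9, 3.5]
finger_gap: 0.233
linear [0.07, -0.02, -0.07] jaw now 59.87 turn 0.13deg twist -0.0022 (alt 3.139)
tcp [ 0.5388 -0.1336  0.0897] q [-0.44  0.64  1.73  0.    0.77 -1.49] xaxis [ 1.6e-03 -7.0e-04 -1.0e+00] F [3.7 0.9 3.5] gap 0.233 t 11.43
```

View pics/b7s.png

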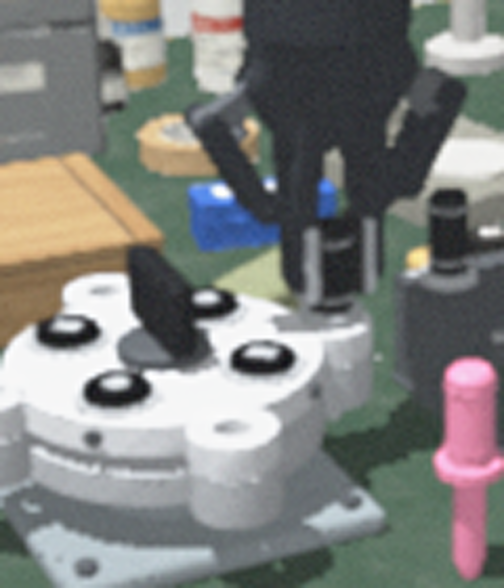

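```bash
python3 -m jog '{"linear":[[0.3,0,0],[0.3,0,0],[0.1,0,0],[0.1,0,0],[0.1,0,0],[0,0,0],[-3,0,0],[-6,0,0],[-7,0,0],[-7,0,0]],"twist":[0,0,0,0,0,0,0,0,0,0],"claw":[-1,-1,-1,-0.3,0,0,0,0,0,0]}'
python3 - <<'E'
from h import *
go(.537,-.235,.125,60)
E
```

```text
t: 12.32
tcp_pos: [0.5392, -0.134, 0.1613]
tool_rot: [0.183, 0.681, -0.184, 0.684]
force: [0.5, 0.5, -0.7]
finger_gap: 0.502
linear [3.65, -8.84, 4.86] jaw now 59.88 turn 0.12deg twist -0.0021 (alt 3.139)
tcp [ 0.5392 -0.134   0.1613] q [-0.44  0.53  1.68 -0.    0.93 -1.49] xaxis [ 0.0037 -0.0021 -1.    ] F [ 0.5  0.5 -0.7] gap 0.502 t 12.32
```

```bash
python3 -m jog '{"linear":[[0,-4,2],[0,-8,4],[0,-8.8,4.9],[1,-8.8,4.9],[3,-8.8,4.9],[3.6,-8.8,4.9],[3.6,-8.8,4.9],[3.6,-8.8,4.9],[3.6,-8.8,4.9],[3.6,-8.8,4.9],[3.6,-8.8,4.9],[3.6,-8.8,4.9]],"twist":[0,0,0,0,0,0,0,0,0,0,0,0],"claw":[0,0,0,0,0,0,0,0,0,0,0,0]}'
python3 - <<'E'
from h import *
c2=snap("side");crop(c2[0],150,120,330,270,4,"c1s")
go(.537,-.235,.073,60)
E
```

```text
t: 13.32
tcp_pos: [0.5367, -0.234, 0.124]
tool_rot: [0.183, 0.682, -0.184, 0.683]
force: [-0.7, -1.0, 0.2]
finger_gap: 0.496
linear [5.09, -0.06, 0.07] jaw now 59.89 turn 0.11deg twist -0.0019 (alt 3.140)
tcp [ 0.5367 -0.2341  0.1239] q [-0.6   0.62  1.63 -0.    0.9  -1.65] xaxis [ 1.e-03 -7.e-04 -1.e+00] F [ 0.4 -0.1 -0.3] gap 0.498 t 13.37
```

View pics/c1s.png

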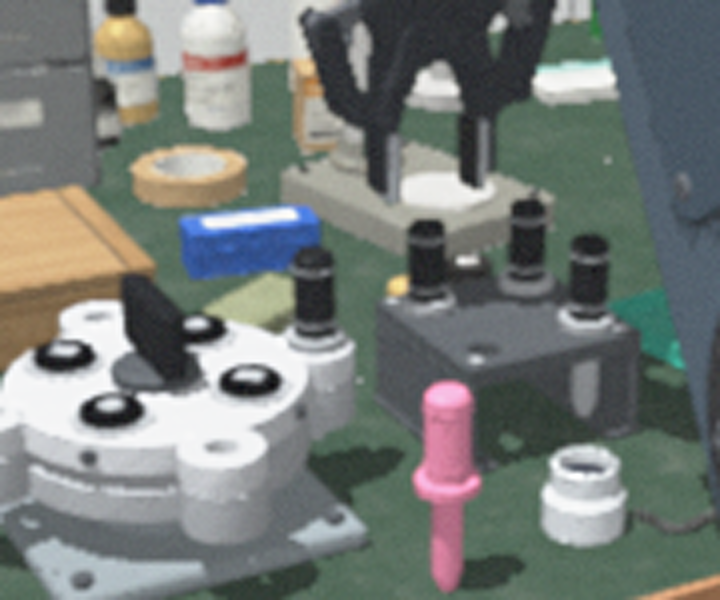

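Pin 1 sits with its collar on the ear at (318,338); the open fingers (tips 390,195 / 480,185) are above the far-left pin (428,240).

```bash
python3 -m jog '{"linear":[[2,0,0],[4,0,0],[5.1,0,0],[5.1,0,0],[5.1,0,0],[5.1,0,0],[5.1,0,0],[5.1,0,0],[5.1,0,0],[5.1,0,0],[5.1,0,0],[5.1,0,0]],"twist":[0,0,0,0,0,0,0,0,0,0,0,0],"claw":[0,0,0,0,0,-1,-1,-1,-1,-1,-1,-1]}' 40
python3 -c "
from h import *
c2=snap('side');crop(c2[0],150,120,330,270,4,'c2s')
go(.537,-.235,.073,60)"
python3 -m jog '{"linear":[[-2,0,0],[-4,0,0],[-8,0,0],[-12,0,0],[-13.5,0,0],[-13.5,0,0],[-13.5,0,0],[-13.5,0,0],[-13.5,0,0]],"twist":[0,0,0,0,0,0,0,0,0],"claw":[-1,-1,-1,-1,-1,-1,-1,-1,-1]}'
python3 - <<'E'
from h import *
go(.6501,-.1035,.2075,60)
E
```

```text
t: 14.37
tcp_pos: [0.5371, -0.2346, 0.0734]
tool_rot: [0.183, 0.682, -0.184, 0.684]
force: [0.4, 0.3, 6.5]
finger_gap: 0.233
linear [0.04, -0.04, 0.02] jaw now 59.87 turn 0.13deg twist -0.0022 (alt 3.139)
tcp [ 0.5371 -0.2345  0.0734] q [-0.6   0.69  1.66  0.    0.79 -1.65] xaxis [ 0.0019 -0.0013 -1.    ] F [-0.9 -0.6  5.4] gap 0.234 t 14.42
t: 15.17
tcp_pos: [0.5349, -0.2331, 0.205]
tool_rot: [0.184, 0.684, -0.183, 0.681]
force: [-0.6, 0.2, -0.3]
finger_gap: 0.233
linear [-0.26, 17.0, 3.46] jaw now 59.87 turn 0.13deg twist -0.0022 (alt 3.139)
tcp [ 0.5349 -0.2331  0.205 ] q [-0.6   0.5   1.56 -0.    1.08 -1.65] xaxis [-0.0042  0.0028 -1.    ] F [-0.6  0.2 -0.3] gap 0.233 t 15.17
```

View pics/c2s.png

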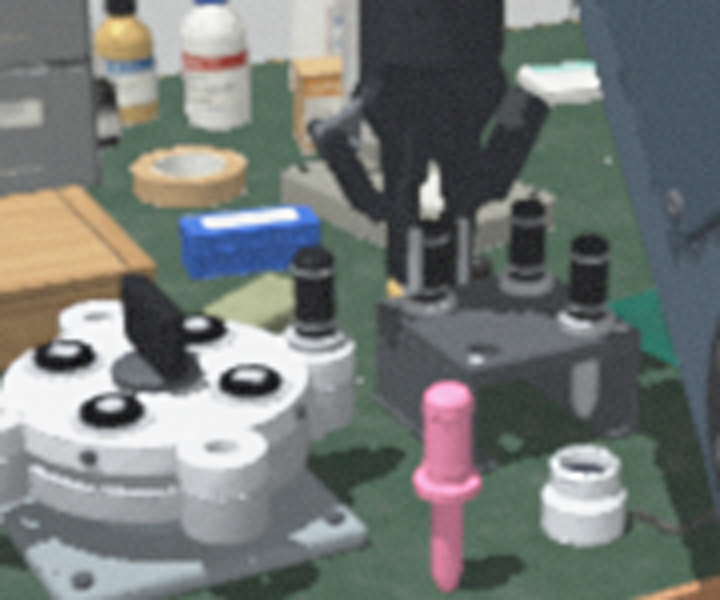

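```bash
python3 -m jog '{"linear":[[0,4,0.8],[0,8,1.6],[0,12,2.4],[0,15.5,3.2],[0,17,3.3],[1,17,3.3],[3,17,3.3],[5,17,3.3],[5,17,3.3],[5,17,3.3],[5,17,3.3],[5,17,3.3],[5,17,3.3],[5,17,3.3]],"twist":[0,0,0,0,0,0,0,0,0,0,0,0,0,0],"claw":[-1,-1,-1,-1,-1,-1,-1,-1,-1,-1,-1,-1,-1,-1]}'
python3 - <<'E'
from h import *
c2=snap("side");crop(c2[0],120,120,270,270,4,"c3s")
go(.6501,-.1035,.125,60)
E
```

```text
t: 16.33
tcp_pos: [0.6507, -0.1041, 0.1585]
tool_rot: [0.184, 0.682, -0.184, 0.684]
force: [-0.0, 0.0, -1.4]
finger_gap: 0.234
linear [3.33, 0.01, -0.07] jaw now 59.86 turn 0.14deg twist -0.0024 (alt 3.139)
tcp [ 0.6506 -0.1039  0.1583] q [-0.33  0.65  1.41 -0.    1.08 -1.37] xaxis [ 1.6e-03 -6.0e-04 -1.0e+00] F [ 0.3 -0.2 -1.6] gap 0.229 t 16.38
```

View pics/c3s.png

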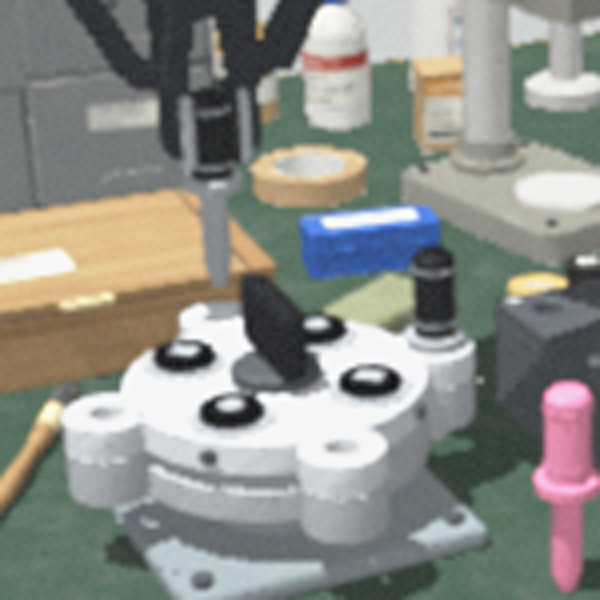

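```bash
python3 -m jog '{"linear":[[0.8,0,-0.05],[1.6,0,-0.05],[2,0,-0.05],[2.4,0,-0.05],[2.7,0,-0.05],[3,0,-0.05],[3.3,0,-0.05],[3.3,0,-0.05],[3.3,0,-0.05],[3.3,0,-0.05]],"twist":[0,0,0,0,0,0,0,0,0,0],"claw":[-1,-1,-1,-1,-1,-1,-1,-1,-1,-1]}'
python3 - <<'E'
from h import *
c2=snap("side");crop(c2[0],120,120,270,270,4,"c4s")
go(.6501,-.1035,.089,60)
E
```

```text
t: 17.22
tcp_pos: [0.6501, -0.1034, 0.1242]
tool_rot: [0.184, 0.683, -0.184, 0.683]
force: [1.7, -0.9, -2.2]
finger_gap: 0.236
linear [3.54, -0.01, 0.01] jaw now 59.87 turn 0.13deg twist -0.0022 (alt 3.139)
tcp [ 0.6501 -0.1034  0.1244] q [-0.33  0.7   1.43  0.    1.01 -1.37] xaxis [ 7.e-04 -2.e-04 -1.e+00] F [ 2.2  0.2 -1.8] gap 0.232 t 17.27
```

View pics/c4s.png

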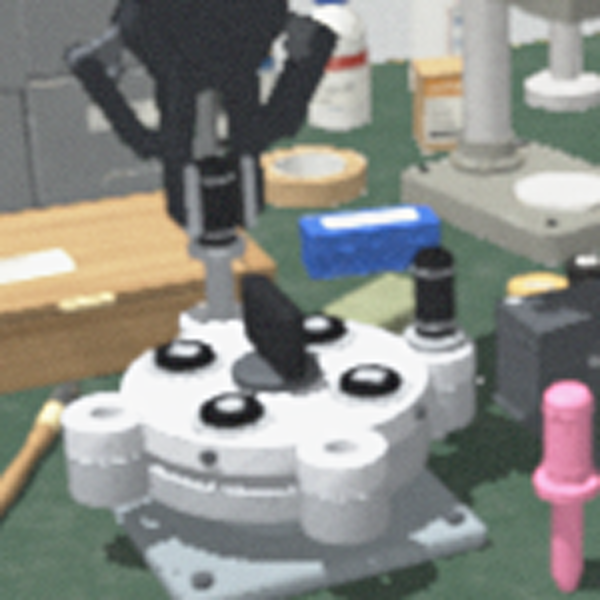

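In the hole. Press home, push, release, rise.

```bash
python3 -m jog '{"linear":[[0.5,0,0],[1,0,0],[1.5,0,0],[2,0,0],[2.5,0,0],[3,0,0],[3.4,0,0],[3.6,0,0],[3.8,0,0],[3.8,0,0],[3.6,0,0]],"twist":[0,0,0,0,0,0,0,0,0,0,0],"claw":[-1,-1,-1,-1,-1,-1,-1,-1,-1,-1,-1]}'
python3 -m jog '{"linear":[[0,0,0],[0,0,0],[0,0,0],[-3,0,0],[-6,0,0],[-7,0,0],[-7,0,0],[-7,0,0]],"twist":[0,0,0,0,0,0,0,0],"claw":[-0.3,0,0,0,0,0,0,0]}'
python3 - <<'E'
from h import *
c2=snap("side");crop(c2[0],120,120,270,270,4,"c5s")
go(.5067,-.289,.125,60)
E
```

```text
t: 18.18
tcp_pos: [0.6503, -0.1031, 0.0896]
tool_rot: [0.184, 0.682, -0.184, 0.683]
force: [3.3, 1.4, -3.6]
finger_gap: 0.24
t: 18.85
tcp_pos: [0.6491, -0.1034, 0.1579]
tool_rot: [0.184, 0.683, -0.184, 0.682]
force: [-0.4, -0.7, -0.2]
finger_gap: 0.498
linear [3.22, -23.19, -2.92] jaw now 59.87 turn 0.13deg twist -0.0023 (alt 3.139)
tcp [ 0.6485 -0.1032  0.1569] q [-0.33  0.65  1.41 -0.    1.08 -1.37] xaxis [-3.e-03  7.e-04 -1.e+00] F [ 0.2  0.3 -0.5] gap 0.503 t 18.9
```

View pics/c5s.png

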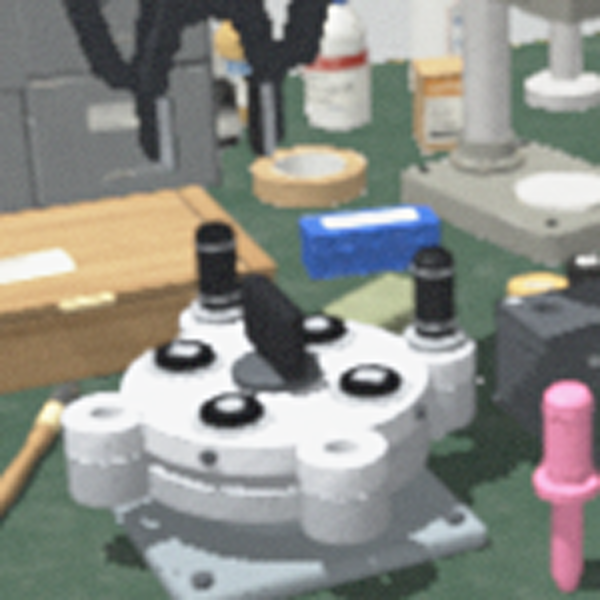

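```bash
python3 -m jog '{"linear":[[0,-4,-0.5],[0,-8,-1],[0,-12,-1.5],[0,-16,-2],[0,-20,-2.6],[0,-23.2,-3.05],[0,-23.2,-3.05],[2,-23.2,-3.05],[3.2,-23.2,-3.05],[3.2,-23.2,-3.05],[3.2,-23.2,-3.05],[3.2,-23.2,-3.05],[3.2,-23.2,-3.05],[3.2,-23.2,-3.05]],"twist":[0,0,0,0,0,0,0,0,0,0,0,0,0,0],"claw":[0,0,0,0,0,0,0,0,0,0,0,0,0,0]}'
python3 - <<'E'
from h import *
c2=snap("side");crop(c2[0],200,110,350,250,4,"d1s")
go(.5067,-.289,.073,60)
E
```

```text
t: 20.07
tcp_pos: [0.5075, -0.2887, 0.1269]
tool_rot: [0.183, 0.682, -0.184, 0.683]
force: [0.2, 0.2, 0.6]
finger_gap: 0.498
linear [5.39, -0.06, -0.06] jaw now 59.91 turn 0.09deg twist -0.0016 (alt 3.140)
tcp [ 0.5074 -0.2887  0.1269] q [-0.71  0.61  1.63  0.    0.9  -1.75] xaxis [ 1.e-03 -8.e-04 -1.e+00] F [-0.3  1.2  1.3] gap 0.504 t 20.12
```

View pics/d1s.png

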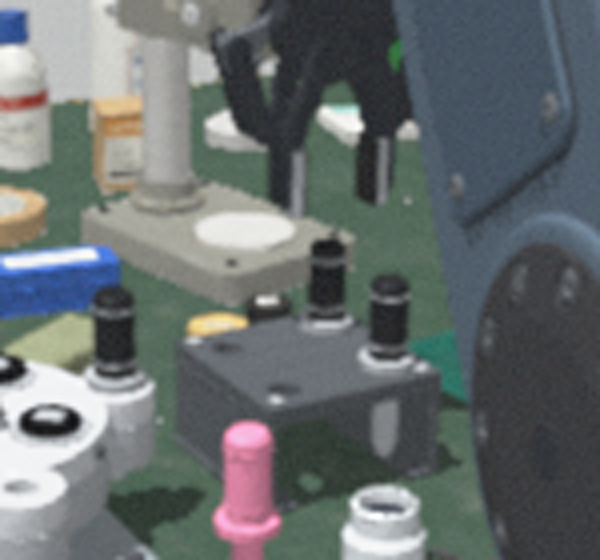

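```bash
python3 -m jog '{"linear":[[2,0,0],[4,0,0],[5.4,0,0],[5.4,0,0],[5.4,0,0],[5.4,0,0],[5.4,0,0],[5.4,0,0],[5.4,0,0],[5.4,0,0],[5.4,0,0],[5.4,0,0]],"twist":[0,0,0,0,0,0,0,0,0,0,0,0],"claw":[0,0,0,0,0,-1,-1,-1,-1,-1,-1,-1]}' 40
python3 -c "
from h import *
c2=snap('side');crop(c2[0],200,110,350,250,4,'d2s')
go(.5067,-.289,.073,60)"
python3 -m jog '{"linear":[[-2,0,0],[-4,0,0],[-8,0,0],[-12,0,0],[-13.5,0,0],[-13.5,0,0],[-13.5,0,0],[-13.5,0,0],[-13.5,0,0],[-13.5,0,0],[-13.5,0,0]],"twist":[0,0,0,0,0,0,0,0,0,0,0],"claw":[-1,-1,-1,-1,-1,-1,-1,-1,-1,-1,-1]}'
python3 - <<'E'
from h import *
go(.6201,.0085,.2075,60)
E
```

```text
t: 21.12
tcp_pos: [0.5077, -0.2893, 0.0736]
tool_rot: [0.183, 0.682, -0.184, 0.684]
force: [-0.1, 1.3, 6.1]
finger_gap: 0.232
linear [0.06, -0.03, -0.11] jaw now 59.88 turn 0.12deg twist -0.0022 (alt 3.139)
tcp [ 0.5078 -0.2893  0.0736] q [-0.71  0.69  1.66  0.    0.79 -1.75] xaxis [ 0.0022 -0.0018 -1.    ] F [ 0.8 -0.1  6.9] gap 0.235 t 21.17
t: 22.08
tcp_pos: [0.5063, -0.2882, 0.2057]
tool_rot: [0.184, 0.684, -0.183, 0.682]
force: [0.6, -0.2, -0.2]
finger_gap: 0.233
linear [-0.15, 31.38, -5.05] jaw now 59.87 turn 0.13deg twist -0.0022 (alt 3.139)
tcp [ 0.5063 -0.2882  0.2057] q [-0.71  0.5   1.57 -0.    1.08 -1.75] xaxis [-0.0024  0.002  -1.    ] F [ 0.6 -0.2 -0.2] gap 0.233 t 22.08
```

View pics/d2s.png

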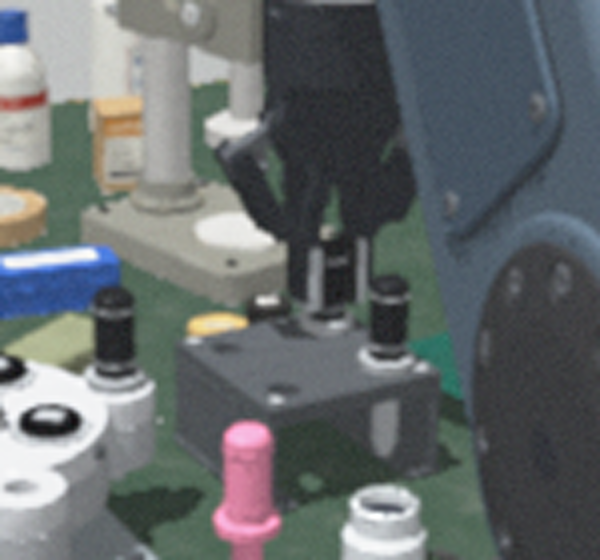

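```bash
python3 -m jog '{"linear":[[-1,4,-0.7],[-1,8,-1.4],[-1,12,-2],[-1,16,-2.7],[-1,20,-3.4],[-1,24,-4],[-1,28,-4.6],[-1,31.4,-5.15],[-1,31.4,-5.15],[-1,31.4,-5.15],[1,31.4,-5.15],[3,31.4,-5.15],[5,31.4,-5.15],[5,31.4,-5.15],[5,31.4,-5.15],[5,31.4,-5.15],[5,31.4,-5.15],[5,31.4,-5.15],[5,31.4,-5.15]],"twist":[0,0,0,0,0,0,0,0,0,0,0,0,0,0,0,0,0,0,0],"claw":[-1,-1,-1,-1,-1,-1,-1,-1,-1,-1,-1,-1,-1,-1,-1,-1,-1,-1,-1]}'
python3 - <<'E'
from h import *
c2=snap("side");crop(c2[0],100,120,250,270,4,"d3s")
go(.6201,.0085,.125,60)
E
```

```text
t: 23.67
tcp_pos: [0.6206, 0.0085, 0.1585]
tool_rot: [0.184, 0.682, -0.184, 0.684]
force: [0.1, -0.5, -1.1]
finger_gap: 0.237
linear [3.33, -0.03, -0.03] jaw now 59.88 turn 0.12deg twist -0.0022 (alt 3.139)
tcp [0.6205 0.0086 0.1583] q [-0.17  0.61  1.51 -0.    1.02 -1.21] xaxis [ 1.7e-03 -3.0e-04 -1.0e+00] F [ 0.2 -0.2 -1.3] gap 0.234 t 23.72
```

View pics/d3s.png

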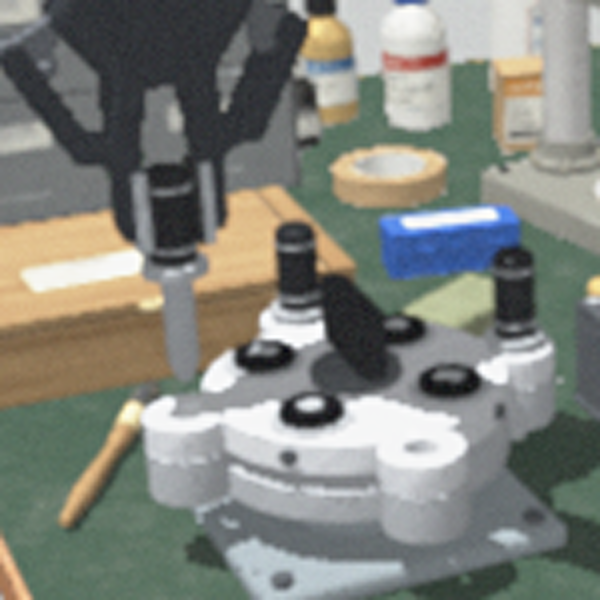

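```bash
python3 -m jog '{"linear":[[0.8,0,0],[1.4,0,0],[1.7,0,0],[2,0,0],[2.3,0,0],[2.6,0,0],[2.9,0,0],[3.2,0,0],[3.3,0,0],[3.3,0,0]],"twist":[0,0,0,0,0,0,0,0,0,0],"claw":[-1,-1,-1,-1,-1,-1,-1,-1,-1,-1]}'
python3 - <<'E'
from h import *
c2=snap("side");crop(c2[0],100,120,250,270,4,"d4s")
go(.6201,.0085,.089,60)
E
```

```text
t: 24.55
tcp_pos: [0.6201, 0.0088, 0.1239]
tool_rot: [0.184, 0.683, -0.184, 0.683]
force: [1.7, -0.4, -1.9]
finger_gap: 0.232
linear [3.51, -0.03, 0.02] jaw now 59.87 turn 0.13deg twist -0.0022 (alt 3.139)
tcp [0.6201 0.0088 0.1241] q [-0.17  0.65  1.54  0.    0.95 -1.21] xaxis [ 2.e-04  1.e-04 -1.e+00] F [ 1.6  0.6 -1.7] gap 0.233 t 24.6
```

View pics/d4s.png

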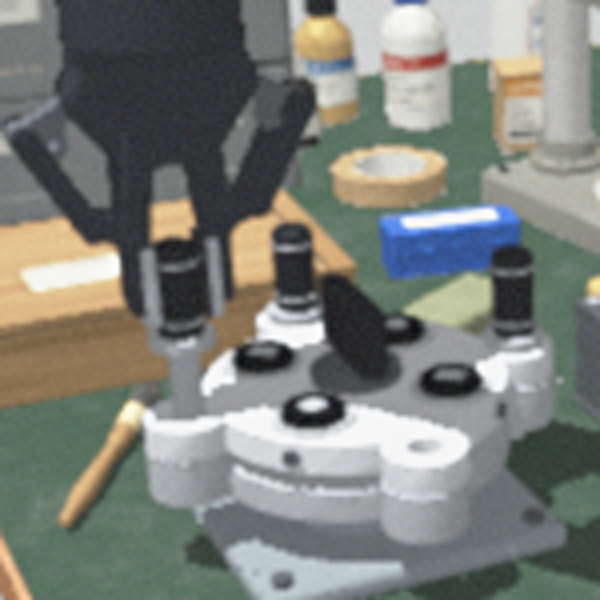

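In again. Home, release, and on to the last pin.

```bash
python3 -m jog '{"linear":[[0.5,0,0],[1,0,0],[1.5,0,0],[2,0,0],[2.5,0,0],[3,0,0],[3.4,0,0],[3.6,0,0],[3.8,0,0],[3.8,0,0],[3.6,0,0]],"twist":[0,0,0,0,0,0,0,0,0,0,0],"claw":[-1,-1,-1,-1,-1,-1,-1,-1,-1,-1,-1]}'
python3 -m jog '{"linear":[[0,0,0],[0,0,0],[0,0,0],[-3,0,0],[-6,0,0],[-7,0,0],[-7,0,0],[-7,0,0],[-7,0,0],[-7,0,0]],"twist":[0,0,0,0,0,0,0,0,0,0],"claw":[-0.3,0,0,0,0,0,0,0,0,0]}'
python3 - <<'E'
from h import *
c2=snap("side");crop(c2[0],100,120,250,270,4,"d5s")
go(.453,-.2588,.125,60)
E
```

```text
t: 25.52
tcp_pos: [0.6208, 0.0085, 0.0898]
tool_rot: [0.184, 0.682, -0.184, 0.684]
force: [3.1, -0.2, -2.7]
finger_gap: 0.233
t: 26.35
tcp_pos: [0.6185, 0.009, 0.1564]
tool_rot: [0.184, 0.684, -0.184, 0.681]
force: [0.1, -0.5, -0.4]
finger_gap: 0.499
linear [3.19, -31.47, -0.89] jaw now 59.87 turn 0.13deg twist -0.0022 (alt 3.139)
tcp [0.6187 0.0089 0.1565] q [-0.17  0.61  1.51 -0.    1.02 -1.21] xaxis [-3.7e-03  6.0e-04 -1.0e+00] F [-0.2  0.1 -0.2] gap 0.5 t 26.4
```

View pics/d5s.png

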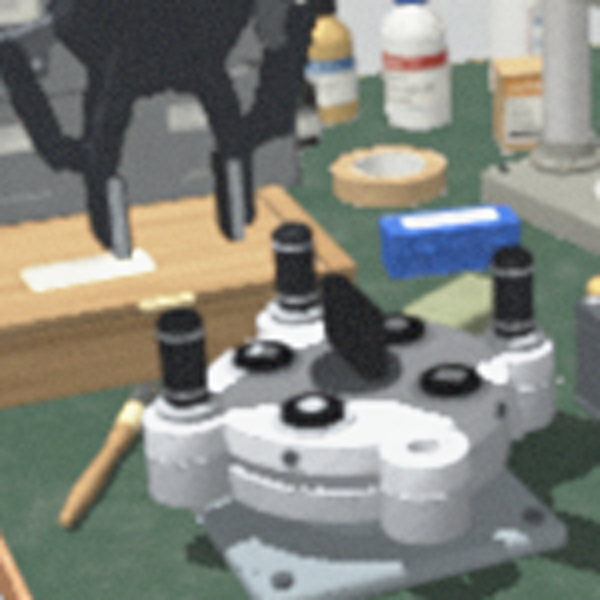

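```bash
python3 -m jog '{"linear":[[0,-4,-0.1],[0,-8,-0.2],[0,-12,-0.3],[0,-16,-0.5],[0,-20,-0.7],[0,-24,-0.8],[0,-28,-1],[0,-31.4,-1.1],[0,-31.4,-1.1],[0,-31.4,-1.1],[2,-31.4,-1.1],[3.2,-31.4,-1.1],[3.2,-31.4,-1.1],[3.2,-31.4,-1.1],[3.2,-31.4,-1.1],[3.2,-31.4,-1.1],[3.2,-31.4,-1.1]],"twist":[0,0,0,0,0,0,0,0,0,0,0,0,0,0,0,0,0],"claw":[0,0,0,0,0,0,0,0,0,0,0,0,0,0,0,0,0]}'
python3 - <<'E'
from h import *
c2=snap("side");crop(c2[0],200,110,350,250,4,"e1s")
go(.453,-.2588,.073,60)
E
```

```text
t: 27.82
tcp_pos: [0.4535, -0.2573, 0.127]
tool_rot: [0.183, 0.682, -0.184, 0.683]
force: [-0.7, 0.3, 0.2]
finger_gap: 0.502
linear [5.4, -0.15, 0.03] jaw now 59.91 turn 0.09deg twist -0.0016 (alt 3.140)
tcp [ 0.4534 -0.2573  0.127 ] q [-0.73  0.55  1.79  0.    0.81 -1.78] xaxis [ 1.e-03 -9.e-04 -1.e+00] F [ 0.1  0.1 -0.3] gap 0.501 t 27.87
```

View pics/e1s.png

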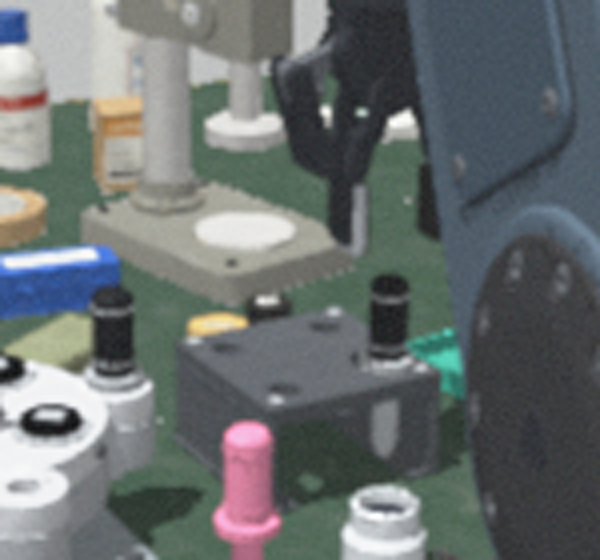

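```bash
python3 -m jog '{"linear":[[2,-0.15,0],[4,-0.15,0],[5.4,-0.15,0],[5.4,-0.15,0],[5.4,-0.15,0],[5.4,-0.15,0],[5.4,-0.15,0],[5.4,-0.15,0],[5.4,-0.15,0],[5.4,-0.15,0],[5.4,-0.15,0],[5.4,-0.15,0]],"twist":[0,0,0,0,0,0,0,0,0,0,0,0],"claw":[0,0,0,0,0,-1,-1,-1,-1,-1,-1,-1]}' 40
python3 -c "
from h import *
c2=snap('side');crop(c2[0],200,110,350,250,4,'e2s')
go(.453,-.2588,.073,60)"
python3 -m jog '{"linear":[[-2,0,0],[-4,0,0],[-8,0,0],[-12,0,0],[-13.5,0,0],[-13.5,0,0],[-13.5,0,0],[-13.5,0,0],[-13.5,0,0],[-13.5,0,0],[-13.5,0,0]],"twist":[0,0,0,0,0,0,0,0,0,0,0],"claw":[-1,-1,-1,-1,-1,-1,-1,-1,-1,-1,-1]}'
python3 - <<'E'
from h import *
go(.5081,-.0215,.2075,60)
E
```

```text
t: 28.87
tcp_pos: [0.4528, -0.2592, 0.0734]
tool_rot: [0.183, 0.682, -0.184, 0.684]
force: [-0.9, 0.6, 5.4]
finger_gap: 0.23
linear [0.04, 0.04, -0.01] jaw now 59.88 turn 0.12deg twist -0.0021 (alt 3.139)
tcp [ 0.4529 -0.2592  0.0734] q [-0.73  0.64  1.82  0.    0.68 -1.78] xaxis [ 0.0019 -0.0017 -1.    ] F [-0.6 -0.   6.5] gap 0.235 t 28.92
t: 29.83
tcp_pos: [0.4515, -0.2581, 0.2059]
tool_rot: [0.184, 0.684, -0.183, 0.682]
force: [-0.4, -0.8, -0.5]
finger_gap: 0.237
linear [-0.13, 23.31, -6.98] jaw now 59.87 turn 0.13deg twist -0.0023 (alt 3.139)
tcp [ 0.4515 -0.2581  0.2059] q [-0.73  0.42  1.72 -0.    1.   -1.78] xaxis [-0.0023  0.0021 -1.    ] F [-0.4 -0.8 -0.5] gap 0.237 t 29.83
```

View pics/e2s.png

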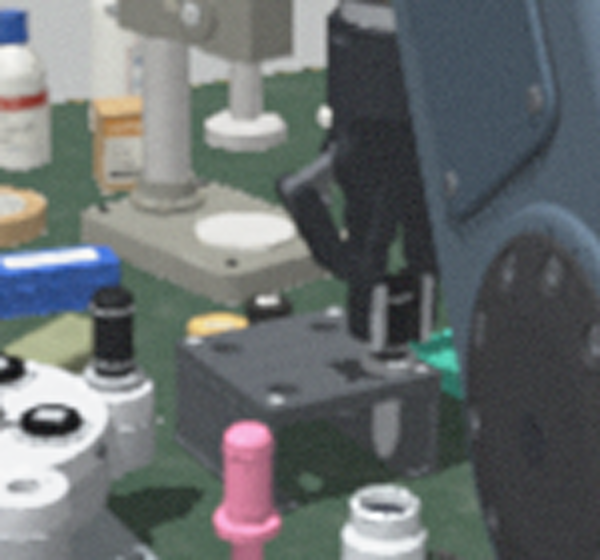

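```bash
python3 -m jog '{"linear":[[-1,4,-1.2],[-1,8,-2.4],[-1,12,-3.6],[-1,16,-4.8],[-1,20,-6],[-1,23.3,-7.1],[-1,23.3,-7.1],[-1,23.3,-7.1],[1,23.3,-7.1],[3,23.3,-7.1],[5,23.3,-7.1],[5,23.3,-7.1],[5,23.3,-7.1],[5,23.3,-7.1],[5,23.3,-7.1],[5,23.3,-7.1],[5,23.3,-7.1]],"twist":[0,0,0,0,0,0,0,0,0,0,0,0,0,0,0,0,0],"claw":[-1,-1,-1,-1,-1,-1,-1,-1,-1,-1,-1,-1,-1,-1,-1,-1,-1]}'
python3 - <<'E'
from h import *
c2=snap("side");crop(c2[0],120,120,270,270,4,"e3s")
go(.5081,-.0215,.125,60)
E
```

```text
t: 31.25
tcp_pos: [0.5082, -0.0218, 0.1583]
tool_rot: [0.184, 0.682, -0.184, 0.684]
force: [-0.2, -0.0, -1.5]
finger_gap: 0.229
linear [3.31, 0.01, -0.01] jaw now 59.87 turn 0.13deg twist -0.0023 (alt 3.139)
tcp [ 0.5081 -0.0217  0.1581] q [-0.26  0.48  1.8  -0.    0.86 -1.31] xaxis [ 1.6e-03 -5.0e-04 -1.0e+00] F [ 0.7 -0.1 -0.2] gap 0.232 t 31.3
```

View pics/e3s.png

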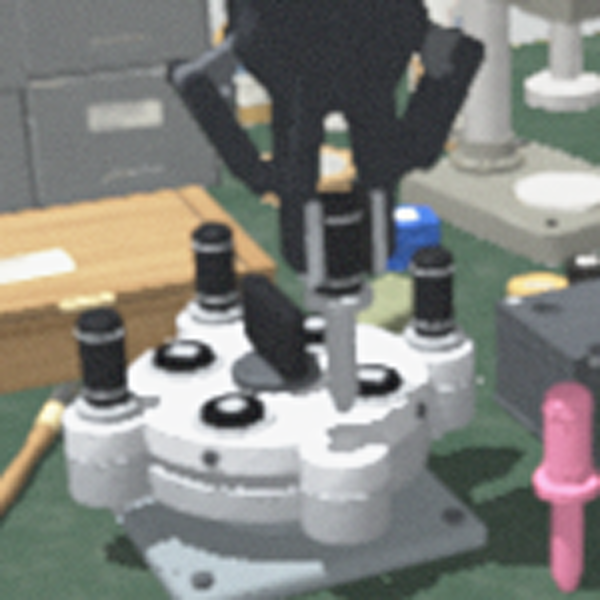

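```bash
python3 -m jog '{"linear":[[0.8,0,0],[1.4,0,0],[1.7,0,0],[2,0,0],[2.3,0,0],[2.6,0,0],[2.9,0,0],[3.2,0,0],[3.3,0,0],[3.3,0,0]],"twist":[0,0,0,0,0,0,0,0,0,0],"claw":[-1,-1,-1,-1,-1,-1,-1,-1,-1,-1]}'
python3 - <<'E'
from h import *
c2=snap("side");crop(c2[0],120,120,270,270,4,"e4s")
go(.5081,-.0215,.089,60)
E
```

```text
t: 32.13
tcp_pos: [0.5081, -0.0216, 0.1241]
tool_rot: [0.184, 0.683, -0.184, 0.683]
force: [1.6, -0.3, -1.6]
finger_gap: 0.234
linear [3.53, 0.01, -0.01] jaw now 59.87 turn 0.13deg twist -0.0023 (alt 3.139)
tcp [ 0.5081 -0.0216  0.1243] q [-0.26  0.54  1.82  0.    0.78 -1.31] xaxis [ 9.e-04 -2.e-04 -1.e+00] F [ 2.8 -0.4 -2.6] gap 0.234 t 32.18
```

View pics/e4s.png

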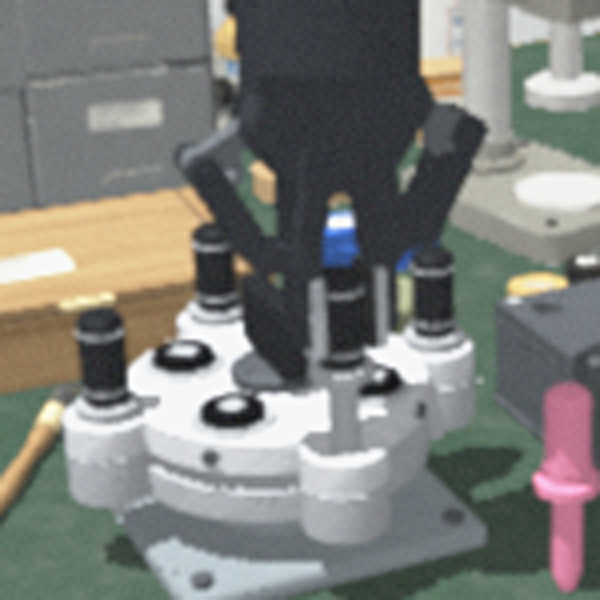

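```bash
python3 -m jog '{"linear":[[0.5,0,0],[1,0,0],[1.5,0,0],[2,0,0],[2.5,0,0],[3,0,0],[3.4,0,0],[3.6,0,0],[3.8,0,0],[3.8,0,0],[3.6,0,0]],"twist":[0,0,0,0,0,0,0,0,0,0,0],"claw":[-1,-1,-1,-1,-1,-1,-1,-1,-1,-1,-1]}'
python3 -m jog '{"linear":[[0,0,0],[0,0,0],[0,0,0],[-3,0,0],[-6,0,0],[-9,0,0],[-12,0,0],[-12,0,0],[-12,0,0],[-12,0,0]],"twist":[0,0,0,0,0,0,0,0,0,0],"claw":[-0.3,0,0,0,0,0,0,0,0,0]}'
python3 - <<'E'
from h import *
c=snap("top","f0")
crop(c[0],320,180,420,290,6,"f1")
c2=snap("side");crop(c2[0],120,120,390,270,2.9,"f1s")
go(.43,-.1,.25,60)
E
```

```text
t: 33.1
tcp_pos: [0.5083, -0.0215, 0.0897]
tool_rot: [0.184, 0.682, -0.184, 0.684]
force: [3.2, 1.1, -3.1]
finger_gap: 0.235
t: 33.93
tcp_pos: [0.5063, -0.0212, 0.2072]
tool_rot: [0.184, 0.684, -0.184, 0.682]
force: [-0.1, -0.6, -0.4]
finger_gap: 0.498
linear [-4.32, -10.65, -2.64] jaw now 59.87 turn 0.13deg twist -0.0023 (alt 3.139)
tcp [ 0.5061 -0.0211  0.2065] q [-0.26  0.41  1.75 -0.    0.99 -1.31] xaxis [-0.0044  0.0011 -1.    ] F [-0.4  0.4 -0.3] gap 0.5 t 34.03
```

View pics/f1s.png

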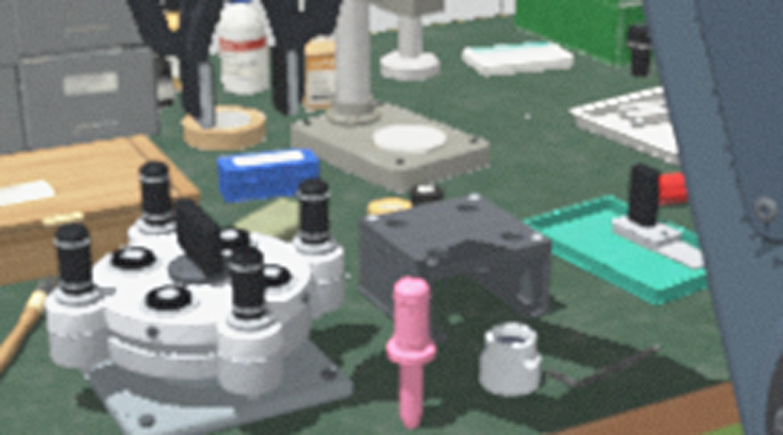

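View pics/f1.png

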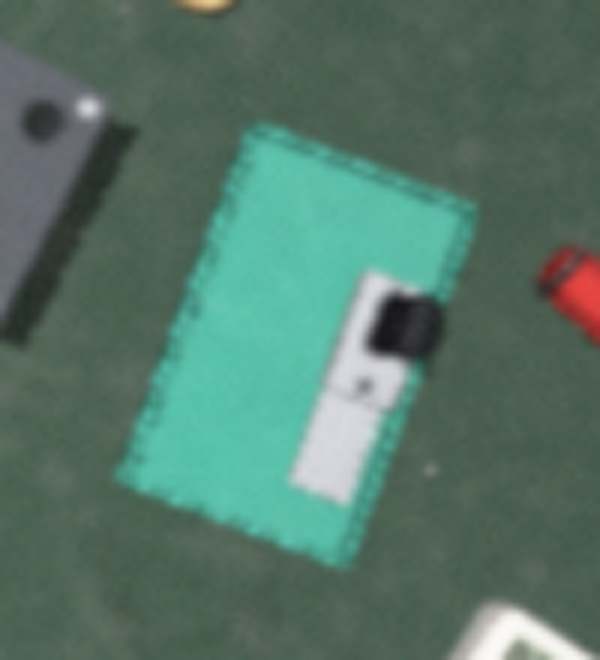

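```bash
cat >> h.py <<'E'
from scipy.optimize import least_squares
def fit(c,L,px,p0):
    L=np.array(L,float)/1000
    def w(p):
        a=p[2];R=np.array([[np.cos(a),-np.sin(a)],[np.sin(a),np.cos(a)]]);return np.c_[L[:,:2]@R.T+p[:2],L[:,2]]
    r=least_squares(lambda p:(proj(c,w(p))-px).ravel(),p0,loss="soft_l1"); return r.x,(proj(c,w(r.x))-px).round(1).tolist()
E
python3 - <<'E'
from h import *
c=snap("top")
L=[(13,74,6),(-13,74,6),(15,32,14),(-15,32,14),(15,-20,14),(0,0,64)]
px=src([(289,484),(347,505),(329,384),(390,409),(368,268),(409,326)],320,180,6)
p,r=fit(c,L,px,[.42,-.4,2.7]);print(p.round(4),np.degrees(p[2]),r)
T=[(-50,80,14),(50,80,14),(50,-80,14),(-50,-80,14)]
tp=src([(117,480),(345,570),(478,205),(250,122)],320,180,6)
# tray y either sense
p2,r2=fit(c,T,tp,[.417,-.397,2.75]);print(p2.round(4),np.degrees(p2[2]),r2)
E
```

```text
[ 0.423  -0.4325  1.1932] 68.36325937252484 [[-0.1, -0.3], [0.1, -0.1], [-1.0, 0.3], [0.2, 0.4], [-0.5, -0.0], [1.6, -0.2]]
[ 0.4162 -0.4081  1.9365] 110.95330305295046 [[66.0, -0.3], [-9.4, 0.1], [-56.7, 0.8], [18.3, -0.4]]
```

```bash
python3 - <<'E'
from h import *
c=snap("top")
T=[(50,80,14),(-50,80,14),(-50,-80,14),(50,-80,14)]
tp=src([(117,480),(345,570),(478,205),(250,122)],320,180,6)
p2,r2=fit(c,T,tp,[.417,-.397,1.2]);print(p2.round(4),np.degrees(p2[2]),r2)
go(.423,-.4325,.13,68.4)
E
```

```text
[ 0.4165 -0.397   1.1843] 67.85481051146641 [[-0.0, 0.3], [0.0, -0.1], [-0.1, 0.2], [0.1, -0.3]]
linear [7.66, -39.75, 13.45] jaw now 59.87 turn 8.53deg twist -0.1489 (alt 2.993)
tcp [ 0.5065 -0.0213  0.2067] q [-0.26  0.41  1.75 -0.    0.99 -1.31] xaxis [-0.0038  0.001  -1.    ] F [-0.6  0.1  0.1] gap 0.497 t 34.13
```

```bash
python3 -m jog '{"linear":[[0,-4,1.3],[0,-8,2.7],[0,-12,4],[0,-16,5.4],[0,-20,6.7],[0,-24,8.1],[0,-28,9.4],[0,-32,10.8],[0,-36,12.1],[0,-39.7,13.4],[0,-39.7,13.4],[3,-39.7,13.4],[6,-39.7,13.4],[7.6,-39.7,13.4],[7.6,-39.7,13.4],[7.6,-39.7,13.4],[7.6,-39.7,13.4],[7.6,-39.7,13.4],[7.6,-39.7,13.4],[7.6,-39.7,13.4]],"twist":[0,0,0,0,0,0,0,0,0,-0.05,-0.1,-0.149,-0.149,-0.149,-0.149,-0.149,-0.149,-0.149,-0.149,-0.149],"claw":[0,0,0,0,0,0,0,0,0,0,0,0,0,0,0,0,0,0,0,0]}'
python3 - <<'E'
from h import *
c=snap("top","f2t")
crop(c[0],180,120,280,220,6,"f2")
c2=snap("side","f2s")
go(.423,-.4325,.026,68.4)
E
```

```text
t: 35.8
tcp_pos: [0.4248, -0.4326, 0.1336]
tool_rot: [0.132, 0.694, -0.133, 0.695]
force: [0.5, 0.5, -0.8]
finger_gap: 0.501
linear [10.72, -0.06, -0.16] jaw now 68.42 turn -0.02deg twist 0.0004 (alt -3.141)
tcp [ 0.4246 -0.4324  0.1332] q [-0.98  0.62  1.57 -0.    0.95 -2.17] xaxis [ 9.0e-04 -1.4e-03 -1.0e+00] F [ 0.4  0.6 -0.7] gap 0.496 t 35.9
```

View pics/f2.png

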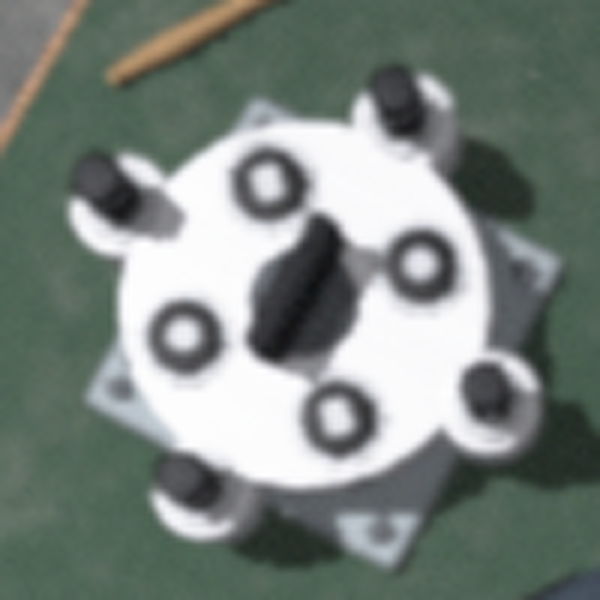

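View pics/f2t.png

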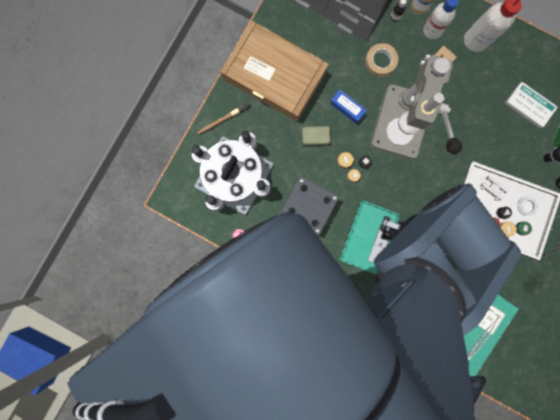

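View pics/f2s.png

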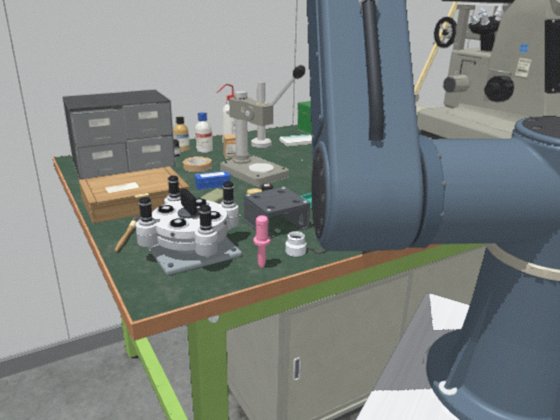

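```bash
python3 -m jog '{"linear":[[3,0,-0.1],[6,0,-0.1],[9,0,-0.1],[10.7,0,-0.1],[10.7,0,-0.1],[10.7,0,-0.1],[10.7,0,-0.1],[10.7,0,-0.1],[10.7,0,-0.1],[10.7,0,-0.1],[10.7,0,-0.1],[10.7,0,-0.1],[10.7,0,-0.1],[10.7,0,-0.1],[10.7,0,-0.1]],"twist":[0,0,0,0,0,0,0,0,0,0,0,0,0,0,0],"claw":[0,0,0,0,0,0,0,-0.3,-0.6,-1,-1,-1,-1,-1,-1]}' 80
python3 -c "
from h import *
go(.423,-.4325,.026,68.4)"
```

```text
t: 37.15
tcp_pos: [0.424, -0.4327, 0.0269]
tool_rot: [0.132, 0.694, -0.133, 0.695]
force: [-0.7, -0.9, 6.5]
finger_gap: 0.152
linear [0.09, -0.02, -0.1] jaw now 68.41 turn -0.01deg twist 0.0001 (alt -3.141)
tcp [ 0.424  -0.4327  0.0269] q [-0.98  0.78  1.62  0.    0.73 -2.17] xaxis [ 0.0017 -0.0025 -1.    ] F [-0.7 -0.9  6.5] gap 0.152 t 37.15
```

```bash
python3 -m jog '{"linear":[[-1,0,0],[-2,0,0],[-5,0,0],[-8,0,0],[-11,0,0],[-13,0,0],[-13,0,0],[-13,0,0],[-13,0,0],[-13,0,0],[-13,0,0]],"twist":[0,0,0,0,0,0,0,0,0,0,0],"claw":[-1,-1,-1,-1,-1,-1,-1,-1,-1,-1,-1]}'
python3 - <<'E'
from h import *
s,c_=np.sin(np.radians(-75)),np.cos(np.radians(-75))
R=.166
go(.579+R*c_,-.0625+R*s,.157,15)
E
```

```text
t: 38.07
tcp_pos: [0.4226, -0.4307, 0.1536]
tool_rot: [0.133, 0.696, -0.132, 0.694]
force: [0.3, -0.0, -0.8]
finger_gap: 0.156
linear [-0.32, 26.66, 10.88] jaw now 68.41 turn -53.41deg twist 0.9321 (alt -2.209)
tcp [ 0.4226 -0.4307  0.1536] q [-0.98  0.6   1.56 -0.    0.99 -2.17] xaxis [-0.0021  0.0031 -1.    ] F [ 0.3 -0.  -0.8] gap 0.156 t 38.07
```

```bash
python3 -m jog '{"linear":[[0,3,1.2],[0,6.5,2.6],[0,10,4],[0,13.5,5.4],[0,17,6.8],[0,20,8.1],[0,23,9.4],[0,25,10.2],[0,26.6,10.8],[0,26.6,10.8],[0,26.6,10.8],[0,26.6,10.8],[0,26.6,10.8],[0,26.6,10.8],[0,26.6,10.8],[0,26.6,10.8]],"twist":[0.1,0.2,0.3,0.4,0.5,0.6,0.7,0.8,0.9,0.932,0.932,0.932,0.932,0.932,0.932,0.932],"claw":[-1,-1,-1,-1,-1,-1,-1,-1,-1,-1,-1,-1,-1,-1,-1,-1]}'
python3 - <<'E'
from h import *
R=.166;a=np.radians(-75)
go(.579+R*np.cos(a),-.0625+R*np.sin(a),.079,15)
c=snap("top","g1t");c2=snap("side");crop(c2[0],150,90,330,230,4,"g1s")
go(.579+R*np.cos(a),-.0625+R*np.sin(a),.079,15)
E
```

```text
t: 39.4
tcp_pos: [0.6213, -0.2247, 0.1553]
tool_rot: [0.431, 0.561, -0.431, 0.561]
force: [0.3, -0.1, -2.3]
finger_gap: 0.153
linear [7.63, 0.11, -0.16] jaw now 14.97 turn 0.03deg twist -0.0005 (alt 3.141)
tcp [ 0.6213 -0.2247  0.1553] q [-0.52  0.66  1.41 -0.    1.08 -0.78] xaxis [-1.e-04  0.e+00 -1.e+00] F [ 0.3 -0.1 -2.3] gap 0.153 t 39.4
linear [7.64, 0.09, -0.15] jaw now 14.98 turn 0.02deg twist -0.0003 (alt 3.141)
tcp [ 0.6215 -0.2245  0.1554] q [-0.52  0.66  1.4   0.    1.08 -0.78] xaxis [ 0. -0. -1.] F [ 0.5 -0.1 -1.9] gap 0.157 t 39.5
```

View pics/g1t.png

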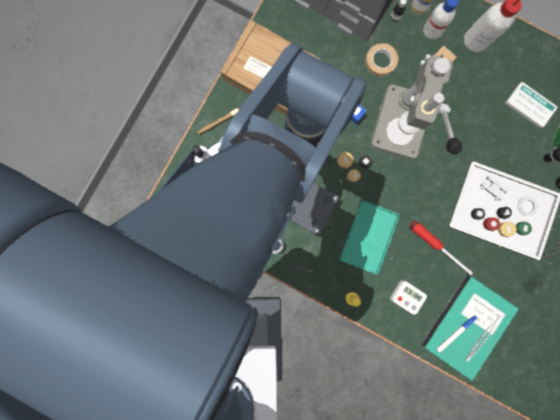

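View pics/g1s.png

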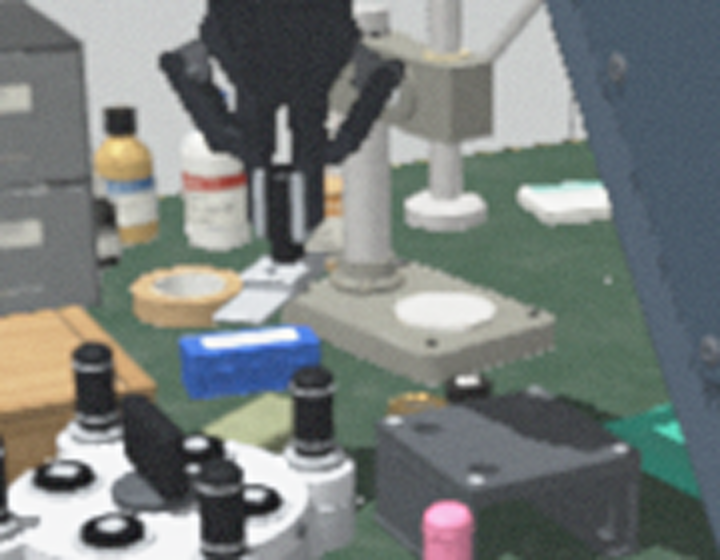

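```bash
python3 - <<'E'
from h import *
c2=snap("side")
s=manip.sense();p=np.array(s["tcp_pos"]);a=np.radians(15)
R=np.array([[np.cos(a),-np.sin(a)],[np.sin(a),np.cos(a)]])
L=np.array([(13,74,4),(-13,74,4),(15,32,12),(-15,32,12),(15,-20,12),(0,0,40)])/1000
yd=R@[0,1]
for tilt in(0,.05):
    W=np.c_[L[:,:2]@R.T+p[:2]+.001*yd, L[:,2]+p[2]-.0249+tilt*L[:,1]]
    print(tilt,((proj(c2,W)-[150,90]+.5)*4).round(0).tolist())
crop(c2[0],190,130,250,180,12,"g2s")
E
```

```text
0 [[209.0, 313.0], [257.0, 318.0], [236.0, 272.0], [290.0, 278.0], [273.0, 243.0], [284.0, 206.0]]
0.05 [[208.0, 306.0], [257.0, 311.0], [236.0, 269.0], [290.0, 275.0], [273.0, 245.0], [284.0, 206.0]]
```

View pics/g2s.png

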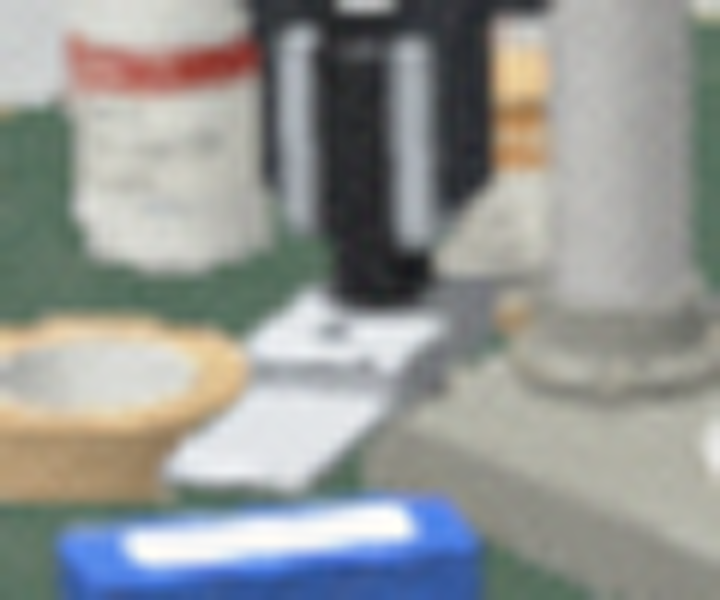

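```bash
python3 -m jog '{"linear":[[2,0.1,-0.1],[4,0.1,-0.15],[6,0.1,-0.15],[7.6,0.1,-0.15],[7.6,0.1,-0.15],[7.6,0.1,-0.15],[7.6,0.1,-0.15],[7.6,0.1,-0.15],[7.6,0.1,-0.15],[7.6,0.1,-0.15],[7.6,0.1,-0.15],[7.6,0.1,-0.15]],"twist":[0,0,0,0,0,0,0,0,0,0,0,0],"claw":[-1,-1,-1,-1,-1,-1,-1,-1,-1,-1,-1,-1]}'
python3 - <<'E'
from h import *
c2=snap("side");crop(c2[0],150,130,300,240,5,"g3s")
R=.104;a=np.radians(-75)
go(.579+R*np.cos(a),-.0625+R*np.sin(a),.079,15)
E
```

```text
t: 40.55
tcp_pos: [0.6224, -0.2225, 0.0798]
tool_rot: [0.43, 0.561, -0.43, 0.561]
force: [0.3, 1.2, -2.7]
finger_gap: 0.152
linear [0.06, -0.05, -6.17] jaw now 15.01 turn -0.01deg twist 0.0002 (alt -3.141)
tcp [ 0.6224 -0.2225  0.0797] q [-0.51  0.76  1.45 -0.    0.93 -0.77] xaxis [ 5.e-04 -3.e-04 -1.e+00] F [-0.4 -0.1 -1.1] gap 0.153 t 40.6
```

View pics/g3s.png

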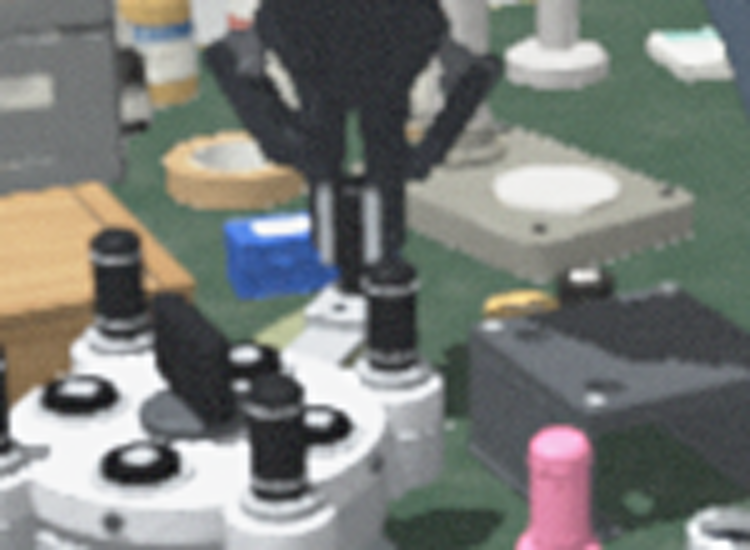

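```bash
python3 -m jog '{"linear":[[0.06,0,0],[0.06,-0.05,-0.5],[0.06,-0.05,-1],[0.06,-0.05,-1.5],[0.06,-0.05,-2],[0.06,-0.05,-2.5],[0.06,-0.05,-3],[0.06,-0.05,-3],[0.06,-0.05,-3],[0.06,-0.05,-3]],"twist":[0,0,0,0,0,0,0,0,0,0],"claw":[-1,-1,-1,-1,-1,-1,-1,-1,-1,-1]}'
python3 - <<'E'
from h import *
c2=snap("side");crop(c2[0],150,130,300,240,5,"g4s")
R=.104;a=np.radians(-75)
go(.579+R*np.cos(a),-.0625+R*np.sin(a),.079,15)
E
```

```text
t: 41.43
tcp_pos: [0.6142, -0.1936, 0.0788]
tool_rot: [0.43, 0.561, -0.43, 0.561]
force: [0.4, 0.2, -1.5]
finger_gap: 0.152
linear [-0.02, -0.0, -3.2] jaw now 15.01 turn -0.01deg twist 0.0001 (alt -3.141)
tcp [ 0.6142 -0.1938  0.0788] q [-0.48  0.74  1.5  -0.    0.9  -0.74] xaxis [ 5.e-04 -4.e-04 -1.e+00] F [ 0.   0.2 -2.5] gap 0.152 t 41.48
```

View pics/g4s.png

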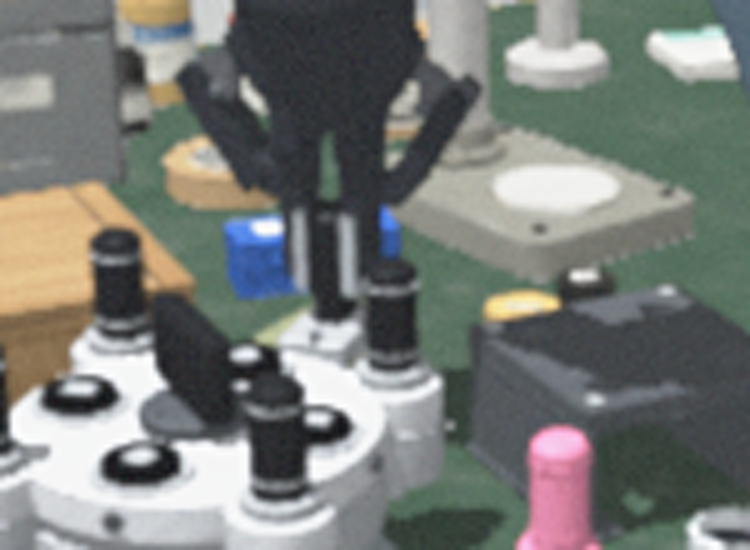

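```bash
python3 -m jog '{"linear":[[0,0,-0.5],[0,0,-1],[0,0,-1.5],[0,0,-2],[0,0,-2.4],[0,0,-2.8],[0,0,-2.8],[0,0,-2.8],[0,0,-2.8]],"twist":[0,0,0,0,0,0,0,0,0],"claw":[-1,-1,-1,-1,-1,-1,-1,-1,-1]}'
python3 - <<'E'
from h import *
R=.104;a=np.radians(-75)
go(.579+R*np.cos(a),-.0625+R*np.sin(a),.079,15)
E
```

```text
t: 42.23
tcp_pos: [0.6069, -0.1667, 0.0788]
tool_rot: [0.43, 0.561, -0.43, 0.561]
force: [0.4, 1.0, -1.0]
finger_gap: 0.152
linear [-0.02, -0.0, -0.38] jaw now 15.02 turn -0.02deg twist 0.0003 (alt -3.141)
tcp [ 0.6069 -0.1667  0.0788] q [-0.45  0.73  1.54 -0.    0.88 -0.71] xaxis [ 4.e-04 -3.e-04 -1.e+00] F [ 0.4  1.  -1. ] gap 0.152 t 42.23
```

```bash
python3 -m jog '{"linear":[[0,0,-0.1],[0,0,-0.2],[0,0,-0.3],[0,0,-0.4],[0,0,-0.5],[0,0,-0.5],[0,0,-0.5],[0,0,-0.5]],"twist":[0,0,0,0,0,0,0,0],"claw":[-1,-1,-1,-1,-1,-1,-1,-1]}'
python3 - <<'E'
from h import *
R=.104;a=np.radians(-75)
go(.579+R*np.cos(a),-.0625+R*np.sin(a),.079,15)
c2=snap("side");crop(c2[0],150,130,300,240,5,"g5s")
E
```

```text
t: 42.9
tcp_pos: [0.6056, -0.1621, 0.0788]
tool_rot: [0.43, 0.561, -0.43, 0.561]
force: [-0.3, -2.2, -1.7]
finger_gap: 0.155
linear [-0.02, 0.01, 0.09] jaw now 15.02 turn -0.02deg twist 0.0003 (alt -3.141)
tcp [ 0.6056 -0.1621  0.0788] q [-0.44  0.72  1.54 -0.    0.87 -0.7 ] xaxis [ 3.e-04 -6.e-04 -1.e+00] F [-0.3 -2.2 -1.7] gap 0.155 t 42.9
```

View pics/g5s.png

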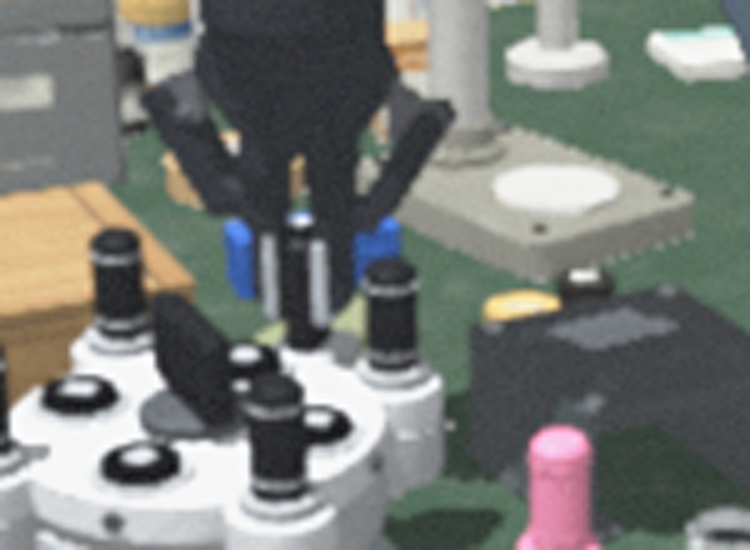

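```bash
python3 -m jog '{"linear":[[0,0,-0.05],[0,0,-0.1],[0,0,-0.15],[0,0,-0.2],[0,0,-0.2],[0,0,-0.2],[0,0,-0.2]],"twist":[0,0,0,0,0,0,0],"claw":[-1,-1,-1,-1,-1,-1,-1]}'
python3 - <<'E'
from h import *
R=.104;a=np.radians(-75)
go(.579+R*np.cos(a),-.0625+R*np.sin(a),.079,15)
E
```

```text
t: 43.53
tcp_pos: [0.6057, -0.1618, 0.0789]
tool_rot: [0.43, 0.56, -0.431, 0.562]
force: [0.1, -5.9, -2.3]
finger_gap: 0.153
linear [-0.01, -0.01, 0.12] jaw now 15.05 turn -0.05deg twist 0.0009 (alt -3.141)
tcp [ 0.6057 -0.1618  0.0789] q [-0.44  0.72  1.54 -0.    0.87 -0.7 ] xaxis [ 0.0019 -0.0034 -1.    ] F [ 0.1 -5.9 -2.3] gap 0.153 t 43.53
```

```bash
python3 -m jog '{"linear":[[0,0,-0.1],[0,0,-0.1],[0,0,-0.1],[0,0,-0.1],[0,0,0.2],[0,0,0.7],[0,0,1.5],[0,0,2.5],[0,0,3.5],[0,0,4.5],[0,0,5.5],[0,0,6.6],[0,0,6.6],[0,0,6.6],[0,0,6.6],[0,0,6.6]],"twist":[0,0,0,0,0,0,0,0,0,0,0,0,0,0,0,0],"claw":[-1,-1,-1,-1,-1,-1,-1,-1,-1,-1,-1,-1,-1,-1,-1,-1]}'
python3 - <<'E'
from h import *
go(.4165,-.397,.16,67.9)
c2=snap("side");crop(c2[0],150,130,300,240,5,"g6s")
E
```

```text
t: 44.87
tcp_pos: [0.6216, -0.2228, 0.0785]
tool_rot: [0.43, 0.562, -0.43, 0.561]
force: [-0.5, 0.2, -1.2]
finger_gap: 0.157
linear [-8.14, -24.33, 11.5] jaw now 15.03 turn 52.87deg twist -0.9227 (alt 2.219)
tcp [ 0.6216 -0.2228  0.0785] q [-0.51  0.76  1.45  0.    0.93 -0.78] xaxis [-1.e-03  8.e-04 -1.e+00] F [-0.5  0.2 -1.2] gap 0.157 t 44.87
```

View pics/g6s.png

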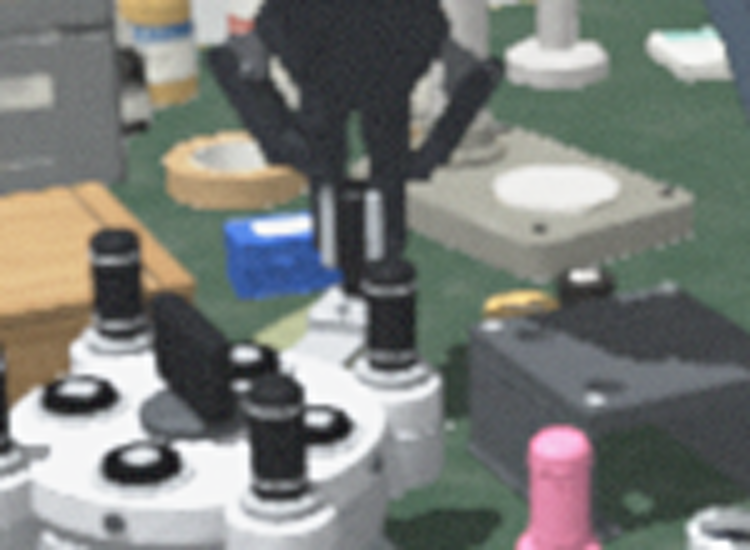

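```bash
python3 -m jog '{"linear":[[-4,0,0],[-8,0,0],[-8,0,0],[-8,-3,1.5],[-8,-6,3],[-8,-9,4.5],[-8,-12,6],[-8,-15,7.5],[-8,-18,9],[-8,-21,10.5],[-8,-24.3,11.5],[-8,-24.3,11.5],[-8,-24.3,11.5],[-8,-24.3,11.5],[-8,-24.3,11.5],[-8,-24.3,11.5],[-8,-24.3,11.5]],"twist":[0,0,0,-0.1,-0.2,-0.3,-0.4,-0.5,-0.6,-0.7,-0.8,-0.9,-0.923,-0.923,-0.923,-0.923,-0.923],"claw":[-1,-1,-1,-1,-1,-1,-1,-1,-1,-1,-1,-1,-1,-1,-1,-1,-1]}'
python3 - <<'E'
from h import *
go(.435,-.4045,.06,67.9)
c=snap("top","h1t")
E
```

```text
t: 46.33
tcp_pos: [0.418, -0.3967, 0.1587]
tool_rot: [0.135, 0.694, -0.135, 0.694]
force: [0.4, -0.2, -0.5]
finger_gap: 0.156
linear [9.87, -0.08, 1.87] jaw now 67.95 turn -0.05deg twist 0.0009 (alt -3.141)
tcp [ 0.418  -0.3967  0.1587] q [-0.95  0.56  1.63  0.    0.96 -2.14] xaxis [ 2.e-04 -1.e-04 -1.e+00] F [ 0.4 -0.2 -0.5] gap 0.156 t 46.33
```

View pics/h1t.png

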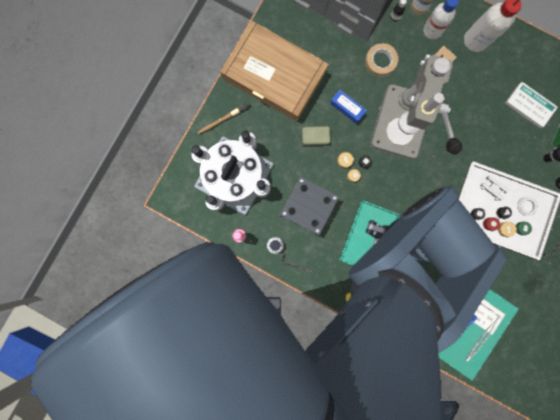

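```bash
python3 -m jog '{"linear":[[3,0,1.8],[6,0,1.8],[9,0,1.8],[11,0,1.8],[12,0,1.8],[12.5,0,1.8],[12.8,0,1.8],[13,0,1.8],[13.1,0,1.8],[13.1,0,1.8],[13.1,0,1.8],[13.1,0,1.8]],"twist":[0,0,0,0,0,0,0,0,0,0,0,0],"claw":[-1,-1,-1,-1,-1,-1,-1,-1,-1,-1,-1,-1]}'
python3 - <<'E'
from h import *
go(.435,-.4045,.0269,67.9)
E
```

```text
t: 47.38
tcp_pos: [0.4341, -0.4047, 0.0286]
tool_rot: [0.135, 0.694, -0.136, 0.694]
force: [0.3, 0.9, -2.1]
finger_gap: 0.155
linear [0.17, 0.06, 0.08] jaw now 67.89 turn 0.01deg twist -0.0002 (alt 3.141)
tcp [ 0.4341 -0.4047  0.0286] q [-0.94  0.77  1.65  0.    0.72 -2.12] xaxis [ 9.0e-04 -1.3e-03 -1.0e+00] F [ 0.3  0.9 -2.1] gap 0.155 t 47.38
```

```bash
python3 -m jog '{"linear":[[0.05,0,0],[0.1,0,0],[0.15,0,0],[0.2,0,0],[0.2,0,0],[0.2,0,0],[0.2,0,0]],"twist":[0,0,0,0,0,0,0],"claw":[-1,-1,-1,-1,-1,-1,-1]}'
python3 -m jog '{"linear":[[0,0,0],[0,0,0],[0,0,0],[0,0,0],[-2,0,0],[-5,0,0],[-9,0,0],[-12,0,0],[-12,0,0],[-12,0,0]],"twist":[0,0,0,0,0,0,0,0,0,0],"claw":[-0.5,-0.2,0,0,0,0,0,0,0,0]}'
python3 - <<'E'
from h import *
go(.5,-.1,.25,67.9)
E
```

```text
t: 47.97
tcp_pos: [0.4339, -0.4045, 0.027]
tool_rot: [0.135, 0.694, -0.136, 0.694]
force: [-1.4, 1.2, 6.7]
finger_gap: 0.153
t: 48.8
tcp_pos: [0.4347, -0.4054, 0.1478]
tool_rot: [0.134, 0.693, -0.137, 0.695]
force: [0.1, -0.1, -0.9]
finger_gap: 0.499
linear [-10.32, 30.73, -5.39] jaw now 67.90 turn -0.00deg twist 0.0000 (alt -3.142)
tcp [ 0.4347 -0.4054  0.1478] q [-0.94  0.59  1.59 -0.    0.95 -2.12] xaxis [ 0.0029 -0.0039 -1.    ] F [ 0.1 -0.1 -0.9] gap 0.499 t 48.8
```

```bash
python3 -m jog '{"linear":[[-4,0,0],[-8,0,0],[-10,4,0],[-10,8,0],[-10,12,0],[-10,16,0],[-10,20,0],[-10,24,0],[-10,28,0],[-10,32,0],[-10,36,0],[-10,40,0],[-10,44,0],[-10,48,0],[-10,48,0],[-10,48,0],[-10,48,0]],"twist":[0,0,0,0,0,0,0,0,0,0,0,0,0,0,0,0,0],"claw":[0,0,0,0,0,0,0,0,0,0,0,0,0,0,0,0,0]}'
python3 - <<'E'
from h import *
c=snap("top","i1t");crop(c[0],320,180,420,290,5,"i1");c2=snap("side","i1s")
E
```

```text
t: 50.22
tcp_pos: [0.6133, 0.0404, 0.2439]
tool_rot: [0.135, 0.695, -0.136, 0.693]
force: [0.3, 0.4, -0.1]
finger_gap: 0.503
```

View pics/i1.png

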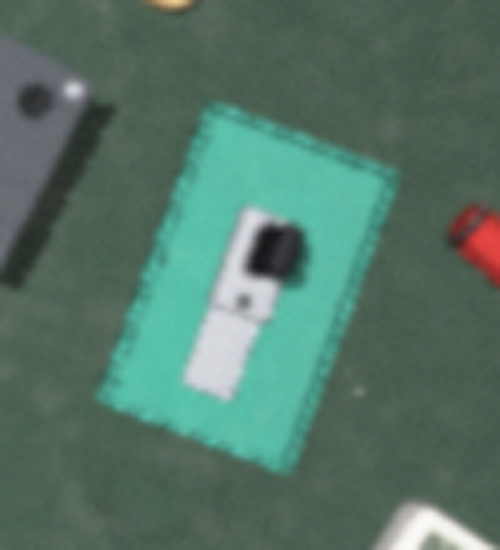

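View pics/i1s.png

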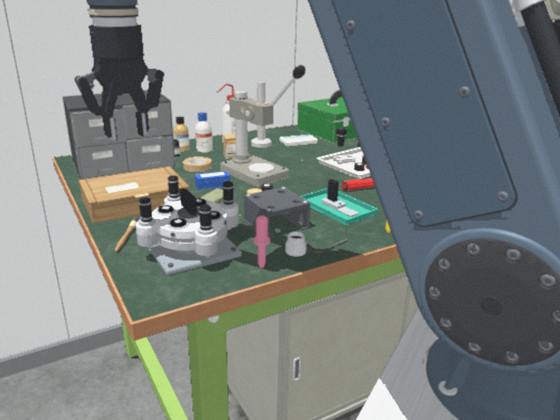

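```bash
python3 - <<'E'
from h import *
c2=snap("side");crop(c2[0],125,165,255,265,6,"i2s")
E
```

```text
(no output)
```

View pics/i2s.png

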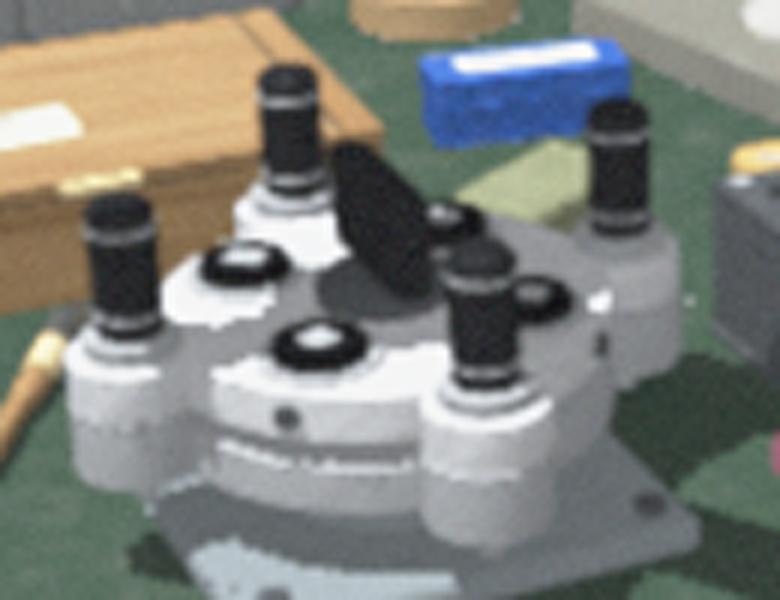

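All four collars sit flat on the ears (at 290,195 / 617,228 / 125,340 / 485,388), and the carrier and flange ears line up.

```bash
python3 -c "
from station import manip
print(manip.sign_off())"
```

```text
the job is handed in; nothing more can be done
None
```

The job is done and handed in at about 50 s of the 184 s allowed; the system gave no verdict.

- **Carrier and pins:** I turned the carrier about 26° clockwise by its grip bar until its ears lined up with the flange's. All four pins were in the rack, and each went through a carrier ear and the flange ear below it.
- **Gauge:** It had been knocked about 3 cm sideways in its tray before I picked it up, so I measured its position again first. The blade went in level between two ears. It stopped with about 6 N of push, with the estimated tip position about 28 mm from the axis (30 mm expected at the shoulder). I then drew it straight out and laid it back in the tray.

**Last checks:** in the final pictures all four collars sit on the carrier with the ears aligned. The gauge lies flat near the middle of the tray, and the gripper is clear of everything. The loupe, clay block and coloured look-alikes appear not to have moved.

**Limits of the checks:** the side camera disagreed with the top camera by up to about 9 mm at the rack. I used the top camera, whose positions matched where the gripper actually closed. Final pin depth and carrier angle I judged only from the pictures and the gripper height when each pin went home.

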